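# Close a layer of sample ingots and start the crosswise one

## Task

Take the ingot that lies wide face up on the sloped rack and press it, still wide face up, fully down between the two ingots on the tray, so that the three make one tight layer, flush on top and with their ends in line. Then set the other two rack ingots down crosswise on that layer without dropping them, wide face down and centred across it, one flush with each end of the layer, so that room for another inverted ingot is left between them. Leave the bottle, the beaker and the jar where they stand.

Things in the scene. Friction and masses are not known exactly. Their poses are not given: they have to be found in the camera images.
- rack: fixed dark blue-grey rack, 300 mm wide, its surface sloped 25 degrees, rising along its own +x, facing the robot. Origin on the bench under its middle. Three bays (y = -95, 0, 95 mm), ribs between them 6 mm high, lip 20 mm high at the lower edge. One ingot in each bay, length up the slope, upper face tilted 25 degrees to the robot, centre 104 mm above the bench. Which is in which bay changes
- inverted_ingot: aluminium ingot, 114 x 44 x 30 mm high, about 0.33 kg, square ends; long sides slope 13 degrees, so one face is wide (44 mm, dark cast skin) and one narrow (30 mm, bright, blue dab). Origin at its centre, mid height; x along it, z to its NARROW face. On the rack it lies wide face UP (z into the slope); it goes wide face up between the two on the tray
- ingot_1: aluminium ingot, 114 x 44 x 30 mm high, about 0.33 kg, square ends; long sides slope 13 degrees, so one face is wide (44 mm, dark cast skin) and one narrow (30 mm, bright, blue dab). Origin at its centre, mid height; x along it, z to its NARROW face. On the rack, wide face down; interchangeable with ingot_2
- ingot_2: aluminium ingot, 114 x 44 x 30 mm high, about 0.33 kg, square ends; long sides slope 13 degrees, so one face is wide (44 mm, dark cast skin) and one narrow (30 mm, bright, blue dab). Origin at its centre, mid height; x along it, z to its NARROW face. On the rack, wide face down; interchangeable with ingot_1
- tray: fixed steel tray 170 (x) by 160 mm (y), rim 10 mm high, floor 4 mm thick; origin at the centre of its underside, on the bench. A layer is 30 mm high: first layer's top 34 mm above this origin, second 64 mm. The two base ingots lie along its x, centres only 67 to 69.5 mm apart; a tight layer has 74 mm
- base_left: aluminium ingot, 114 x 44 x 30 mm high, about 0.33 kg, square ends; long sides slope 13 degrees, so one face is wide (44 mm, dark cast skin) and one narrow (30 mm, bright, blue dab). Origin at its centre, mid height; x along it, z to its NARROW face. On the tray's +y side, wide face down; loose, slides outward as the inverted ingot wedges in
- base_right: as base_left, on the tray's -y side. Gap between the two: 37 to 39.5 mm at the top. The inverted ingot (foot 30 mm) enters it but jams 9 to 15 mm above its seat, held by friction of 0.5 to 0.6; only that much stands clear for fingers. 5 to 20 N straight down on the middle of its top then drives the two apart until it bottoms
- reagent_bottle: bystander: amber bottle with a black cap, 52 mm across, 105 mm high; origin at the centre of its underside
- beaker: bystander: glass beaker, 66 mm across, 75 mm high; origin at the centre of its underside
- sample_jar: bystander: white jar with a blue lid, 54 mm across, 55 mm high; origin at the centre of its underside
Things that resemble listed ones, but are neither listed nor needed, are in the scene too. What is shaped like the base_right but red is not meant. Of the things shaped like the tray, the steel one is meant.

How it is judged:
On the way:
1. the inverted ingot is fully down between the two, the layer is tight and flat, and the fingers have left it (z of inverted_ingot in the frame of tray between 0.0165 and 0.0215 m and angle between inverted_ingot's own z axis and vertical above 3.09 rad and z of base_left in the frame of tray between 0.0165 and 0.0215 m and angle between each of base_left, base_right's own z axis and vertical below 0.05 rad and angle between the x axis of each of base_left, base_right and the x axis of inverted_ingot, either way round below 0.06 rad and y of inverted_ingot in the frame of base_left between -0.0395 and -0.0345 m and x of inverted_ingot in the frame of base_left between -0.015 and 0.015 m and z of base_right in the frame of tray between 0.0165 and 0.0215 m and y of inverted_ingot in the frame of base_right between 0.0345 and 0.0395 m and x of inverted_ingot in the frame of base_right between -0.015 and 0.015 m and contact force between the fingers and inverted_ingot below 0.3 N and contact force between the fingers and base_left below 0.3 N and contact force between the fingers and base_right below 0.3 N), for 0.2 s.
At the end, for the whole second after the job is handed in: First layer: inverted ingot seated and flush (2.5 mm), level, each base ingot 37 mm from it (2.5 mm), parallel, ends in line (15 mm). ingot_1, ingot_2: wide face down, level, crosswise (7 deg), centred (12 mm), one flush with each end (10 mm), 64 mm or more between centres; all at rest (z of inverted_ingot in the frame of tray between 0.0165 and 0.0215 m and angle between inverted_ingot's own z axis and vertical above 3.09 rad and z of base_left in the frame of tray between 0.0165 and 0.0215 m and angle between each of base_left, base_right's own z axis and vertical below 0.05 rad and angle between the x axis of each of base_left, base_right and the x axis of inverted_ingot, either way round below 0.06 rad and y of inverted_ingot in the frame of base_left between -0.0395 and -0.0345 m and x of inverted_ingot in the frame of base_left between -0.015 and 0.015 m and z of base_right in the frame of tray between 0.0165 and 0.0215 m and y of inverted_ingot in the frame of base_right between 0.0345 and 0.0395 m and x of inverted_ingot in the frame of base_right between -0.015 and 0.015 m and z of ingot_1 in the frame of tray between 0.046 and 0.052 m and angle between each of ingot_1, ingot_2's own z axis and vertical below 0.06 rad and angle between the x axis of each of ingot_1, ingot_2 and the y axis of inverted_ingot, either way round below 0.12 rad and y of ingot_1 in the frame of inverted_ingot between -0.012 and 0.012 m and z of ingot_2 in the frame of tray between 0.046 and 0.052 m and y of ingot_2 in the frame of inverted_ingot between -0.012 and 0.012 m and ((x of ingot_1 in the frame of inverted_ingot between 0.026 and 0.046 m and x of ingot_2 in the frame of inverted_ingot between -0.046 and -0.026 m) or (x of ingot_1 in the frame of inverted_ingot between -0.046 and -0.026 m and x of ingot_2 in the frame of inverted_ingot between 0.026 and 0.046 m)) and horizontal distance between ingot_1 and ingot_2 above 0.064 m and linear speed of each of inverted_ingot, base_left, base_right, ingot_1, ingot_2 below 0.02 m/s); the robot touches nothing.
It fails at once if the bottle, beaker or jar is moved more than 15 mm (distance of any of reagent_bottle, beaker, sample_jar from where it was at the start of the episode above 0.015 m).
It fails at once if one of the two crosswise ingots is dropped (falls free by more than about 10 mm) ((linear speed of ingot_1 above 0.45 m/s and contact force between the fingers and ingot_1 below 0.1 N) or (linear speed of ingot_2 above 0.45 m/s and contact force between the fingers and ingot_2 below 0.1 N)).
It also fails if it takes over 72 s, if anything falls off the work surface, if the arm or the gripper's body presses on something with over 40 N, if the wrist force passes 120 N, or if a joint passes its speed limit or range.

## Robot

A 7-joint arm with a two-finger parallel gripper is mounted at the origin on the work surface. World frame = base frame: x ahead of the robot, y to its left, z up, the work surface at z = 0. Lengths are in m, angles in rad, forces in N, time in s.
With the tool pointing down it reaches from about 0.4 to 0.85 m from the base axis. Payload 10.4 kg.
Tool frame: the origin (TCP) lies on the centre line of the jaws, within the pads' length; the fingertips stand r.tip_extent ahead of it and the grasp point (between the pads) lies 8 mm behind it (r.tip_extent is the distance from the TCP to the fingertips, in m); z points along the fingers, y is the direction in which the jaws open and shut (so a half turn about z gives the same grasp; the last joint's range is limited). The gripper opens to 87 mm and grips with 3 to 60 N. Pads are 19 mm wide; open, the fingers measure 117 mm over their backs; the gripper's body (75 mm by 190 mm) begins 51 mm behind the grasp point.
Start: joints at [-1.315, 0.332, -0.065, 1.46, 0.022, 1.35, -0.088], TCP at [0.172, 0.601, 0.234] pointing down, gripper open.
Joint ranges: [-2.6, 2.6], [-0.5, 2.12], [-1.47, 1.34], [0.16, 2.42], [-1.27, 4.41], [0.06, 2.06], [-2.6, 2.6]. Speed limits (rad/s): [2.22, 2.22, 2.79, 2.79, 3.14, 3.14, 3.14].

## Interface

Orientations are given as a unit quaternion [x, y, z, w].
In Python, from bench import r gives the robot as it stands.
- The arm moves only by the shell command python3 -m jog 'ROWS' [FORCE]. ROWS is JSON, a list of rows, each a list of 7 numbers: the shift along the tool's x, y, z in cm, then the turn, a rotation vector about the tool's x, y, z in rad, then the opening, from -1 (shut) to 1 (fully open). In form: [[tx, ty, tz, wx, wy, wz, jaw], ...]. A call has 1 to 20 rows; each row shifts and turns the commanded pose from where the row before left it, along the tool's axes as they then stand; what a row does not reach is not made up. A row lasts 1/8 s, in which the tool goes at most 62.5 mm and 10.7 degrees, less where a joint would pass 70% of its speed; a pose out of reach is approached as far as the arm can. A call with a gripper value outside its range is refused whole. The fingers move at their own pace and stop on an object; FORCE is the grip in N (left out, the last holds). Time passes only in rows, so rows that do not move let the fingers close. It gives the time, the measured TCP pose, the force and the opening at its end, in the units of the state.
- r.read_state(): the state, without advancing time (a new reading comes with each control period).
- r.camera(name): name is "scene" or "side" or "wrist"; returns a dict with "frame" (420x560x3 uint8, red, green, blue), "fx", "fy", "cx", "cy" (pixels), "k1" (the pictures are not rectified: a ray, as slopes to the right and down, at radius r is drawn at 1 + k1 r^2 times it, then the intrinsics apply), "camera_from_world" (4x4, takes a point from world to camera coordinates). Camera axes: x right, y down, z forward; pixel columns grow to the right and rows downward; lengths in m; the calibration is good to about 2 mm. A picture is of the moment at which its call begins. There is no depth.
- r.close_job(): hands the job in, once; it reports no verdict.
Trained networks look in a picture, given as the dict that the camera call returned (one of the last four; its "shot" number tells which), for a name from the list of things; names that differ only in an ending like _2 or _b are one class to them, and where a whole thing is asked for, a point or a joint stands for the part that bears it (a point fixed in the world has none). Each returns a list of dicts, best first, with "score" (0 to 1); they miss things now and then, are a little off and sometimes report something else, mostly with a low value. They report only what shows in the picture. A call takes as long as a camera call. They do not tell look-alikes from the thing itself.
- r.search_frame(picture, thing): "rect" ([left, top, right, bottom] in pixels, round what is visible of it).
The state is a dict: "time": time; "joint_positions": joint angles; "joint_vel": joint speeds; "joint_torque": joint torques, N m; "ee_pos": TCP position; "eef_rot": TCP orientation; "ft_force": force on the tool from outside, world axes, zero at the start; "torque": the same for the moment, N m; "width": finger opening in m.
Only numpy, scipy, OpenCV 4.12 (cv2) and the standard library are available. Lean on these libraries where they do the work, as an engineer would, in place of code of your own. Each camera call takes 0.05 s, during which the arm holds its last target.

## Working session

There is one attempt and no reset: what is moved stays moved. The work goes in short steps, Python scripts to look and compute and a shell command to move; the robot and the scene stay as the last step left them, time stands still between calls to the robot, and variables do not carry over. Pictures are saved under pics/ and viewed, and the job is handed in when it is done.

```bash
ls; mkdir -p pics; python3 - <<'E'
from bench import r
import cv2
s=r.read_state();print(s, r.tip_extent)
for n in ["scene","side","wrist"]:
    p=r.camera(n);cv2.imwrite(f"pics/{n}0.png",p["frame"][:,:,::-1])
    print(n,p["fx"],p["cx"],p["cy"],p["k1"],p["camera_from_world"].tolist() if hasattr(p["camera_from_world"],'tolist') else p["camera_from_world"])
    for t in ["rack","inverted_ingot","ingot_1","tray","base_left","reagent_bottle","beaker","sample_jar"]:
        print(t,[(round(d["score"],2),[round(x) for x in d["rect"]]) for d in r.search_frame(p,t)])
E
```

```text
pics
{'time': 0.0, 'joint_positions': array([-1.31458251,  0.33287952, -0.06469483,  1.46094166,  0.0216004 ,
        1.34990882, -0.08853641]), 'joint_vel': array([ 0.00096735, -0.00025854, -0.00169431,  0.00101462,  0.00032574,
        0.00011415,  0.00205369]), 'joint_torque': array([-5.31149963e-04, -6.23273277e+01,  2.42190360e-02, -3.89880610e+01,
       -6.13715826e-02,  4.00922459e-02,  1.23306677e-04]), 'ee_pos': array([0.17191469, 0.60050017, 0.23274898]), 'eef_rot': array([ 1.38965775e-01,  9.90296922e-01, -7.17928821e-04, -6.57071677e-05]), 'ft_force': array([0.94575674, 0.29820257, 0.5406838 ]), 'torque': array([ 0.01921149, -0.01590771, -0.07004938]), 'width': 0.08714700829464028} 0.011
scene 401.81861769863986 277.90140814370596 208.94566034175494 -0.048106815107789226 [[-0.5811616216734513, 0.8137858918359601, 0.0019213908076311445, 0.3480958847485011], [0.6874793847002374, 0.49222104121035004, -0.533938706409249, -0.2905172400821909], [-0.4354575353648938, -0.3089837679208249, -0.8455210027287212, 1.2148357439855317], [0.0, 0.0, 0.0, 1.0]]
rack []
inverted_ingot [(0.
[... 867 characters left out ...]
tray [(0.74, [154, 199, 252, 270]), (0.73, [267, 222, 369, 307])]
base_left [(0.76, [283, 229, 328, 274])]
reagent_bottle [(0.77, [332, 161, 361, 203])]
beaker [(0.89, [431, 244, 468, 287])]
sample_jar [(0.96, [359, 301, 395, 340])]
wrist 377.1707309498802 283.28236883351775 205.46665501389137 -0.015962706154218586 [[0.274843448669766, 0.9614887227127675, -0.0007175092219828123, -0.6247717639075494], [0.9284496173789327, -0.26520506241082464, 0.26009148940437704, -0.032747087860356835], [0.24988474685787915, -0.07215061308017058, -0.9655837106744979, 0.39002268081949887], [0.0, 0.0, 0.0, 1.0]]
rack []
inverted_ingot []
ingot_1 []
tray []
base_left []
reagent_bottle []
beaker []
sample_jar []
```

View pics/scene0.png

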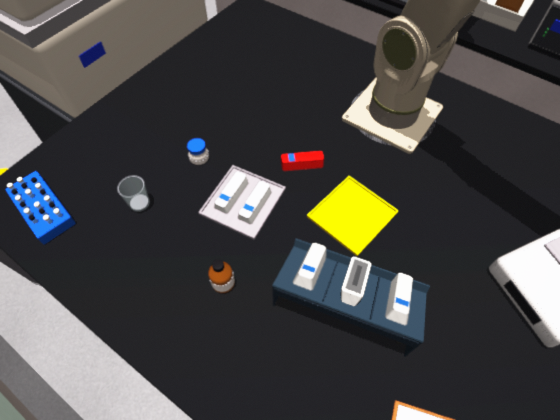

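View pics/side0.png

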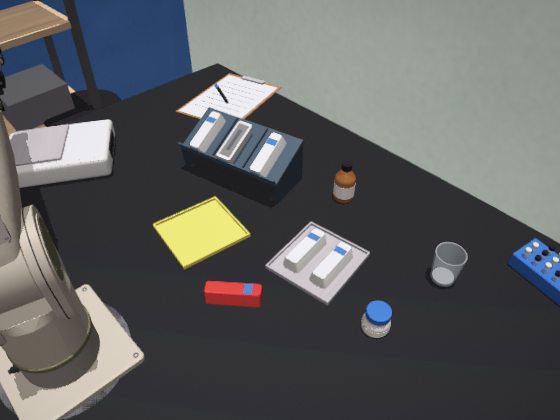

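View pics/wrist0.png

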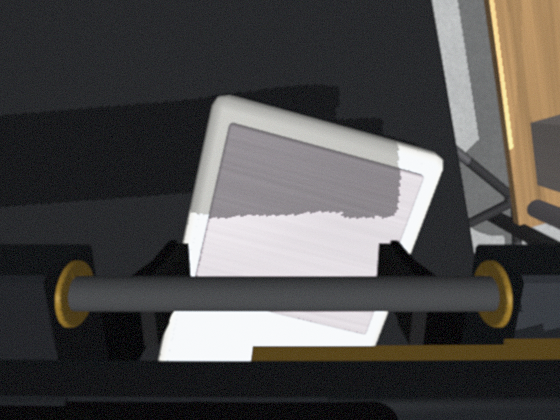

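The scene shows the inverted ingot (dark top) in the middle bay at about scene (357,281). The steel tray with its two base ingots is at scene (243,200). A red decoy sits at (302,160) and a yellow tray at (352,214). Next I'll measure on enlargements.

```bash
cat > h.py <<'E'
import numpy as np,cv2
from bench import r
def und(p,uv):
    uv=np.asarray(uv,float).reshape(-1,2)
    K=np.array([[p["fx"],0,p["cx"]],[0,p["fy"],p["cy"]],[0,0,1]])
    return cv2.undistortPoints(uv.reshape(-1,1,2),K,np.array([p["k1"],0,0,0.])).reshape(-1,2)
def plane(p,uv,h):
    T=np.array(p["camera_from_world"]);R,t=T[:3,:3],T[:3,3];c=-R.T@t
    x=und(p,uv);d=np.c_[x,np.ones(len(x))]@R
    return c+d*((h-c[2])/d[:,2])[:,None]
def proj(p,X):
    T=np.array(p["camera_from_world"]);X=np.asarray(X,float).reshape(-1,3)
    c=X@T[:3,:3].T+T[:3,3];x=c[:,:2]/c[:,2:];q=1+p["k1"]*(x**2).sum(1,keepdims=True)
    return x*q*[p["fx"],p["fy"]]+[p["cx"],p["cy"]]
def tri(ps,uvs):
    A=[];b=[]
    for p,uv in zip(ps,uvs):
        T=np.array(p["camera_from_world"]);x=und(p,uv)[0]
        for i in 0,1: a=T[i]-x[i]*T[2];A.append(a[:3]);b.append(-a[3])
    return np.linalg.lstsq(np.array(A),np.array(b),rcond=None)[0]
def crop(p,box,s,fn):
    l,t,rr,b=box;im=p["frame"][t:b,l:rr,::-1]
    im=cv2.resize(im,None,fx=s,fy=s,interpolation=cv2.INTER_CUBIC);
    for k in range(l,rr,20): cv2.putText(im,str(k),(int((k-l)*s),10),0,.35,(0,255,255),1);cv2.line(im,(int((k-l)*s),12),(int((k-l)*s),18),(0,255,255),1)
    for k in range(t,b,20): cv2.putText(im,str(k),(0,int((k-t)*s)),0,.35,(0,255,255),1)
    cv2.imwrite(fn,im)
E
python3 - <<'E'
from h import *
p=r.camera("scene");q=r.camera("side")
crop(p,(190,155,300,245),6,"pics/a1.png");crop(q,(260,215,375,305),6,"pics/a2.png")
crop(p,(265,230,440,355),4,"pics/a3.png");crop(q,(170,100,310,205),5,"pics/a4.png")
E
```

```text
(no output)
```

View pics/a1.png

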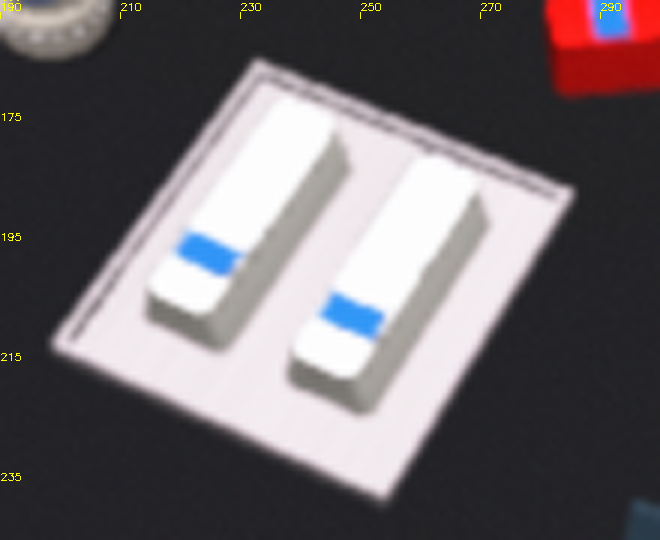

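View pics/a2.png

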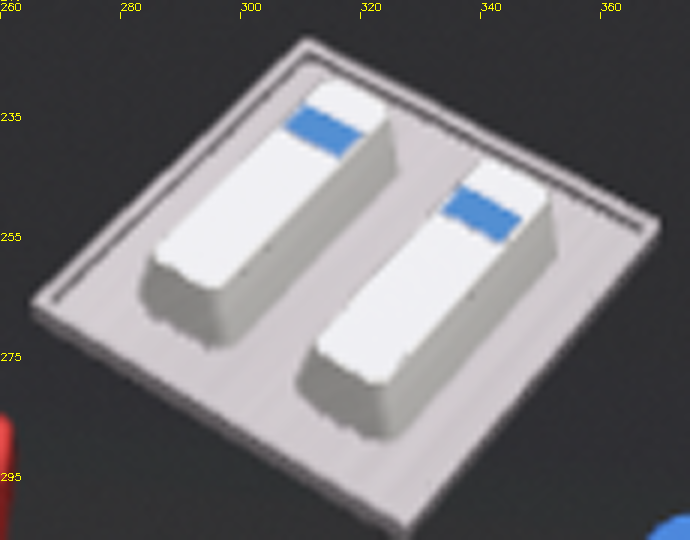

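View pics/a3.png

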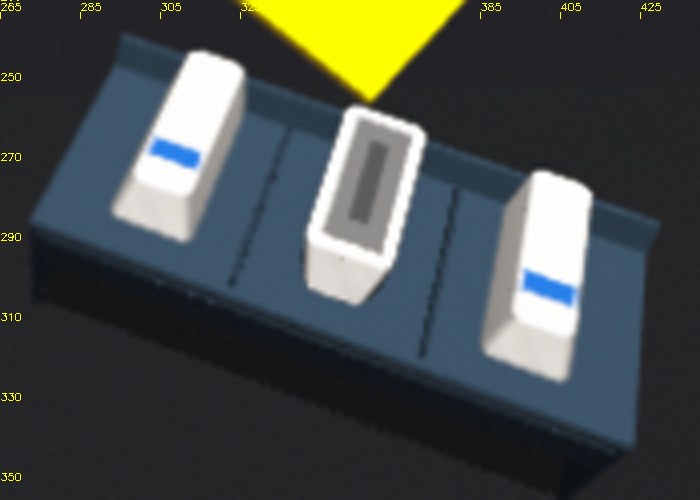

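View pics/a4.png

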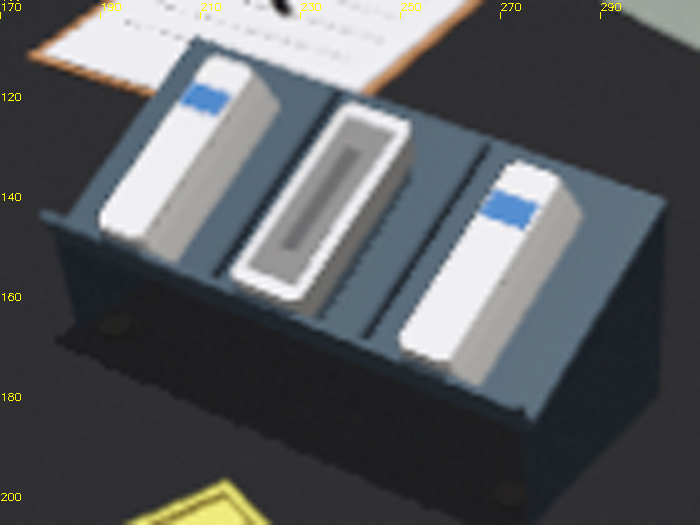

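```bash
cat > m.py <<'E'
from h import *
p=r.camera("scene");q=r.camera("side")
A=lambda L,s,o:np.array(L)/s+np.array(o)
np.set_printoptions(precision=4,suppress=True)
if __name__=="__main__":
    print("tray",plane(p,A([(257,60),(575,190),(385,500),(52,345)],6,(190,155)),.01)); 
    print(plane(q,A([(307,38),(660,225),(407,525),(33,300)],6,(260,215)),.01))
    print("L",plane(p,A([(278,95),(334,120),(214,317),(148,290)],6,(190,155)),.034))
    print("R",plane(p,A([(422,150),(482,182),(360,382),(290,350)],6,(190,155)),.034))
    print("side near",plane(q,A([(325,78),(390,102),(218,292),(155,250)],6,(260,215)),.034))
    print("side far",plane(q,A([(482,152),(550,185),(382,385),(316,338)],6,(260,215)),.034))
    # rack ingots, corners triangulated from scene and side
    S=A([(195,50),(243,70),(190,195),(135,180)],4,(265,230))  # left in scene top
    D=A([(125,265-120),],1,(0,0))
    print("mid top scene h~.115",plane(p,A([(350,105),(425,130),(390,262),(308,232)],4,(265,230)),.118))
    # triangulate: inverted: robot-side (low) edge pts, far (high)
    ms=A([(350,105),(425,130),(390,262),(308,232)],4,(265,230)); md=A([(297,302),(232,272),(342,103),(410,123)],5,(170,100))
    print("mid tri",np.array([tri([p,q],[a,b]) for a,b in zip(ms,md)]))
    # rack outer corners: scene lip top L/R, upper edge
    rs=A([(122,35),(660,222),(635,445),(30,222)],4,(265,230)); rd=A([(530,418),(42,215),(195,40),(665,200)],5,(170,100))
    print("rack tri (lip L, lip R, top R, top L)",np.array([tri([p,q],[a,b]) for a,b in zip(rs,rd)]))
E
python3 m.py
```

```text
tray [[ 0.4436 -0.2619  0.01  ]
 [ 0.4189 -0.103   0.01  ]
 [ 0.5895 -0.0775  0.01  ]
 [ 0.6125 -0.2362  0.01  ]]
[[ 0.5891 -0.0801  0.01  ]
 [ 0.6112 -0.2385  0.01  ]
 [ 0.4442 -0.2631  0.01  ]
 [ 0.4208 -0.1047  0.01  ]]
L [[ 0.467  -0.2283  0.034 ]
 [ 0.4635 -0.2     0.034 ]
 [ 0.5722 -0.1777  0.034 ]
 [ 0.5779 -0.2085  0.034 ]]
R [[ 0.4542 -0.1592  0.034 ]
 [ 0.4529 -0.1282  0.034 ]
 [ 0.5619 -0.1098  0.034 ]
 [ 0.5665 -0.1423  0.034 ]]
side near [[ 0.5595 -0.1158  0.034 ]
 [ 0.5678 -0.1412  0.034 ]
 [ 0.4561 -0.1619  0.034 ]
 [ 0.4539 -0.1329  0.034 ]]
side far [[ 0.573  -0.1817  0.034 ]
 [ 0.5783 -0.2096  0.034 ]
 [ 0.4667 -0.2291  0.034 ]
 [ 0.4656 -0.1996  0.034 ]]
mid top scene h~.115 [[0.5474 0.1526 0.118 ]
 [0.5373 0.1912 0.118 ]
 [0.6098 0.2112 0.118 ]
 [0.6197 0.1704 0.118 ]]
mid tri [[0.5351 0.1494 0.093 ]
 [0.5259 0.1893 0.095 ]
 [0.62   0.2119 0.1418]
 [0.6307 0.1721 0.1433]]
rack tri (lip L, lip R, top R, top L) [[0.5663 0.0206 0.0787]
 [0.495  0.3145 0.0828]
 [0.6242 0.3471 0.1211]
 [0.6968 0.0564 0.1225]]
```

```bash
cat > f.py <<'E'
from m import *
from scipy.optimize import least_squares
from scipy.spatial.transform import Rotation as Ro
def fit(model,Rf,z,obs,x0,yaw0):
    # obs list (cam, idx, uv)
    def f(v):
        X=Rf(v[2]).apply(model)+[v[0],v[1],z]
        return np.concatenate([(proj(c,X[list(i)])-uv).ravel() for c,i,uv in obs])
    s=least_squares(f,[*x0,yaw0],loss="soft_l1");return s.x,np.sqrt((s.fun**2).mean())
flat=lambda y:Ro.from_euler("z",y)
slope=lambda y:Ro.from_euler("ZY",[y,-np.deg2rad(25)])
# top face corners order: -x-y, -x+y, +x+y, +x-y
def top(hw): return np.array([(-.057,-hw,.015),(-.057,hw,.015),(.057,hw,.015),(.057,-hw,.015)])
tr=np.array([(-.085,-.08,.01),(-.085,.08,.01),(.085,.08,.01),(.085,-.08,.01)])
I=[0,1,2,3]
if __name__=="__main__":
    T1=A([(257,60),(575,190),(385,500),(52,345)],6,(190,155));T2=np.roll(A([(307,38),(660,225),(407,525),(33,300)],6,(260,215)),2,axis=0)
    print("tray",fit(tr,flat,0,[(p,I,T1),(q,I,T2)],(.516,-.17),.15))
    n=top(.015)
    print("baseR(-y)",fit(n,flat,.019,[(p,I,A([(275,93),(336,120),(214,317),(148,290)],6,(190,155))),(q,I,np.roll(A([(482,152),(550,185),(382,385),(316,338)],6,(260,215)),2,axis=0))],(.52,-.2),.15))
    print("baseL(+y)",fit(n,flat,.019,[(p,I,A([(420,150),(482,182),(360,382),(288,350)],6,(190,155))),(q,I,np.roll(A([(320,76),(390,100),(218,292),(155,250)],6,(260,215)),2,axis=0))],(.52,-.13),.15))
    w=top(.022)
    print("inv",fit(w,slope,.104,[(p,I,A([(348,103),(427,130),(390,262),(308,232)],4,(265,230))),(q,I,A([(297,302),(232,272),(342,103),(410,123)],5,(170,100)))],(.584,.182),.238))
    print("bay -95",fit(n,slope,.104,[(p,I,A([(194,50),(245,68),(187,195),(135,178)],4,(265,230))),(q,I,A([(450,362),(398,340),(510,162),(560,172)],5,(170,100)))],(.607,.09),.238))
    print("bay +95",fit(n,slope,.104,[(p,I,A([(532,170),(592,188),(572,335),(512,312)],4,(265,230))),(q,I,A([(150,242),(98,220),(205,55),(250,65)],5,(170,100)))],(.56,.275),.238))
E
python3 f.py
```

```text
tray (array([ 0.5163, -0.1708,  0.1472]), np.float64(0.3399800739848832))
baseR(-y) (array([ 0.5205, -0.2046,  0.1789]), np.float64(0.5693483751734528))
baseL(+y) (array([ 0.5093, -0.1361,  0.1765]), np.float64(0.7198813978958293))
inv (array([0.5838, 0.1823, 0.2397]), np.float64(0.8956365845810932))
bay -95 (array([0.6082, 0.0912, 0.2478]), np.float64(0.6421472033494954))
bay +95 (array([0.5624, 0.2746, 0.2504]), np.float64(0.9257228914743268))
```

```bash
cat > plan.py <<'E'
import numpy as np
from bench import r
from scipy.spatial.transform import Rotation as Ro
np.set_printoptions(precision=4,suppress=True)
RY=.243;TL=np.deg2rad(25)
def slopeR(yaw=RY): return Ro.from_euler("ZY",[yaw,-TL])
def rackpose(c,yaw,d,lift=0.,h=.015):
    """tool tips d below the upper face; lift along normal"""
    B=slopeR(yaw).as_matrix();n=B[:,2]
    P=np.array(c)+n*(h+.011-d+lift)
    return P,Ro.from_matrix(np.c_[B[:,0],-B[:,1],-n])
def flatpose(P,yaw_y):
    y=np.array([np.cos(yaw_y),np.sin(yaw_y),0]);z=np.array([0,0,-1.]);return np.array(P),Ro.from_matrix(np.c_[np.cross(y,z),y,z])
def cur():
    s=r.read_state();return s["ee_pos"],Ro.from_quat(s["eef_rot"]),s
def steps(P,R,N,frm=None):
    """translation straight in world, turn constant; prints rows"""
    p0,R0=(frm or cur()[:2]); w=(R0.inv()*R).as_rotvec()/N
    rows=[]
    for k in range(N):
        Rk=R0*Ro.from_rotvec(w*k);t=Rk.inv().apply(P-p0)/N*100
        rows.append([*np.round(t,2),*np.round(w,3)])
    print("dist",np.linalg.norm(P-p0),"w",w*N)
    for x in rows: print("["+",".join(f"{v:g}" for v in x)+",J],")
E
python3 - <<'E'
from m import *
for n,uv in [("bottle",(222,287)),("beaker",(138,203)),("jar",(199,160))]: print(n,plane(p,[uv],0))
from plan import *
P,R=rackpose((.5845,.1825,.104),RY,.010,.08)
print(P); steps(P,R,14)
E
```

```text
bottle [[ 0.7288 -0.0646  0.    ]]
beaker [[ 0.6793 -0.39    0.    ]]
jar [[ 0.479  -0.3557  0.    ]]
[0.5451 0.1727 0.191 ]
dist 0.5695490702848622 w [-0.5688  0.1517  2.5658]
[-3.4,-2.21,0.3,-0.041,0.011,0.183,J],
[-3.75,-1.56,0.19,-0.041,0.011,0.183,J],
[-3.98,-0.85,0.1,-0.041,0.011,0.183,J],
[-4.07,-0.12,0.03,-0.041,0.011,0.183,J],
[-4.02,0.62,-0,-0.041,0.011,0.183,J],
[-3.84,1.35,-0,-0.041,0.011,0.183,J],
[-3.53,2.02,0.03,-0.041,0.011,0.183,J],
[-3.1,2.63,0.08,-0.041,0.011,0.183,J],
[-2.57,3.15,0.17,-0.041,0.011,0.183,J],
[-1.96,3.55,0.28,-0.041,0.011,0.183,J],
[-1.28,3.84,0.42,-0.041,0.011,0.183,J],
[-0.57,3.99,0.57,-0.041,0.011,0.183,J],
[0.16,4,0.73,-0.041,0.011,0.183,J],
[0.87,3.87,0.89,-0.041,0.011,0.183,J],
```

```bash
python3 - <<'E'
from plan import *
P,R=rackpose((.5845,.1825,.104),RY,.010,.08)
steps(P,R,17)
E
```

```text
dist 0.5695490702848622 w [-0.5688  0.1517  2.5658]
[-2.8,-1.82,0.25,-0.033,0.009,0.151,J],
[-3.05,-1.38,0.17,-0.033,0.009,0.151,J],
[-3.22,-0.91,0.1,-0.033,0.009,0.151,J],
[-3.32,-0.42,0.05,-0.033,0.009,0.151,J],
[-3.35,0.08,0.02,-0.033,0.009,0.151,J],
[-3.3,0.59,-0,-0.033,0.009,0.151,J],
[-3.17,1.07,-0,-0.033,0.009,0.151,J],
[-2.98,1.54,0.01,-0.033,0.009,0.151,J],
[-2.71,1.97,0.05,-0.033,0.009,0.151,J],
[-2.38,2.35,0.1,-0.033,0.009,0.151,J],
[-2.01,2.68,0.16,-0.033,0.009,0.151,J],
[-1.58,2.94,0.24,-0.033,0.009,0.151,J],
[-1.12,3.14,0.33,-0.033,0.009,0.151,J],
[-0.64,3.26,0.43,-0.033,0.009,0.151,J],
[-0.15,3.3,0.54,-0.033,0.009,0.151,J],
[0.34,3.27,0.65,-0.033,0.009,0.151,J],
[0.82,3.16,0.76,-0.033,0.009,0.151,J],
```

```bash
python3 -m jog '[[-2.8,-1.8,0.2,-0.033,0.009,0.151,1],[-3.05,-1.4,0.2,-0.033,0.009,0.151,1],[-3.2,-0.9,0.1,-0.033,0.009,0.151,1],[-3.3,-0.4,0,-0.033,0.009,0.151,1],[-3.35,0.1,0,-0.033,0.009,0.151,1],[-3.3,0.6,0,-0.033,0.009,0.151,1],[-3.2,1.1,0,-0.033,0.009,0.151,1],[-3,1.5,0,-0.033,0.009,0.151,1],[-2.7,2,0,-0.033,0.009,0.151,1],[-2.4,2.4,0.1,-0.033,0.009,0.151,1],[-2,2.7,0.2,-0.033,0.009,0.151,1],[-1.6,2.9,0.2,-0.033,0.009,0.151,1],[-1.1,3.1,0.3,-0.033,0.009,0.151,1],[-0.6,3.3,0.4,-0.033,0.009,0.151,1],[-0.15,3.3,0.5,-0.033,0.009,0.151,1],[0.3,3.3,0.6,-0.033,0.009,0.151,1],[0.8,3.2,0.8,-0.033,0.009,0.151,1],[0,0,0,0,0,0,1]]' 25
python3 - <<'E'
from plan import *
from h import *
P,R=rackpose((.5845,.1825,.104),RY,.010,.08)
steps(P,R,1);print(cur()[2]["joint_positions"])
p=r.camera("wrist");cv2.imwrite("pics/w1.png",p["frame"][:,:,::-1])
c=np.array((.5845,.1825,.104));B=slopeR().as_matrix()
print(proj(p,[c+B@v for v in [(-.057,-.022,.015),(-.057,.022,.015),(.057,.022,.015),(.057,-.022,.015)]]))
E
```

```text
time: 4.0
ee_pos: [0.5462, 0.1702, 0.1925]
eef_rot: [0.97, 0.116, 0.212, -0.027]
ft_force: [0.1, -0.2, -0.4]
width: 0.087
dist 0.003184417573374449 w [-0.0005  0.0056 -0.0041]
[-0.1,-0.28,0.12,-0.001,0.006,-0.004,J],
[-0.7754 -0.0614  0.3398  2.0564  0.1488  0.7241 -1.8542]
[[310.7464 298.4999]
 [246.7475 298.6879]
 [241.1935 130.0318]
 [313.7432 129.7624]]
```

View pics/w1.png

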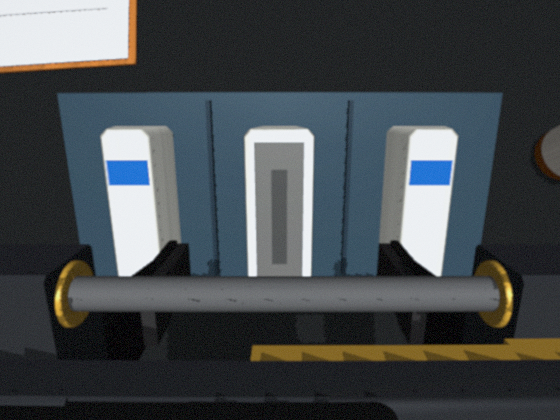

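The wrist view shows the inverted ingot at columns 245–313, within about 1 mm of the prediction and parallel to it. I'm descending now.

```bash
python3 -m jog '[[-0.1,-0.18,1.5,0,0.006,-0.004,0.4],[0,0,1.5,0,0,0,0.4],[0,0,1.5,0,0,0,0.4],[0,0,1.5,0,0,0,0.4],[0,0,1.1,0,0,0,0.4],[0,0,0.7,0,0,0,0.4],[0,0,0.3,0,0,0,0.4],[0,0,0,0,0,0,0.4]]' 25
python3 - <<'E'
from plan import *
P,R=rackpose((.5845,.1825,.104),RY,.010,0)
steps(P,R,1)
E
```

```text
time: 5.05
ee_pos: [0.5773, 0.1819, 0.1189]
eef_rot: [0.969, 0.12, 0.215, -0.027]
ft_force: [-0.3, 0.4, 0.3]
width: 0.0611
dist 0.0013297688785334544 w [-0.0023 -0.0007  0.0034]
[0.02,0.12,0.05,-0.002,-0.001,0.003,J],
```

Good. Closing.

```bash
python3 -m jog '[[0,0,0.05,0,0,0,0],[0,0,0,0,0,0,-0.2],[0,0,0,0,0,0,-0.3],[0,0,0,0,0,0,-0.3],[0,0,0,0,0,0,-0.3]]' 25
python3 -m jog '[[0,0,-0.5,0,0,0,-0.3],[0,0,-1,0,0,0,-0.3],[0,0,-1.5,0,0,0,-0.3],[0,0,0,0,0,0,-0.3]]'
python3 - <<'E'
from h import *
p=r.camera("side");crop(p,(160,60,330,220),4,"pics/b1.png")
E
```

```text
time: 5.68
ee_pos: [0.5776, 0.1818, 0.1187]
eef_rot: [0.969, 0.12, 0.215, -0.027]
ft_force: [-0.7, -3.2, 4.5]
width: 0.0419
time: 6.18
ee_pos: [0.5647, 0.1791, 0.1467]
eef_rot: [0.969, 0.12, 0.215, -0.027]
ft_force: [-0.3, 1.2, -3.9]
width: 0.0414
```

View pics/b1.png

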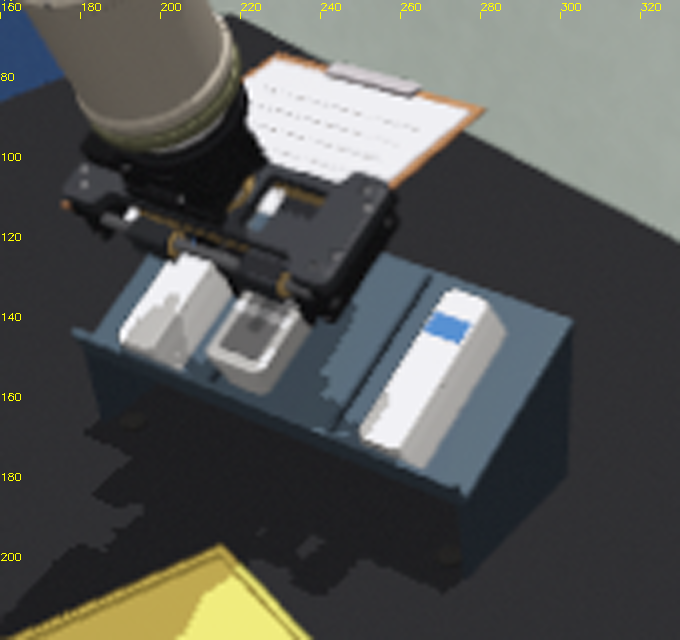

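```bash
python3 - <<'E'
from plan import *
P,R=flatpose((.5149,-.1704,.17),.17-np.pi/2)
p0,R0,_=cur()
P1=p0+[-.02,0,.07]
steps(P1,R0,4)
steps(P,R,14,(P1,R0))
E
```

```text
dist 0.0728010988928052 w [0. 0. 0.]
[0.3,-0.12,-1.79,0,0,0,J],
[0.3,-0.12,-1.79,0,0,0,J],
[0.3,-0.12,-1.79,0,0,0,J],
[0.3,-0.12,-1.79,0,0,0,J],
dist 0.35372674489258343 w [-0.0181 -0.4368  0.0761]
[-0.88,2.37,-0.05,-0.001,-0.031,0.005,J],
[-0.87,2.37,-0.02,-0.001,-0.031,0.005,J],
[-0.85,2.38,0.01,-0.001,-0.031,0.005,J],
[-0.84,2.38,0.04,-0.001,-0.031,0.005,J],
[-0.83,2.39,0.07,-0.001,-0.031,0.005,J],
[-0.81,2.39,0.1,-0.001,-0.031,0.005,J],
[-0.79,2.4,0.12,-0.001,-0.031,0.005,J],
[-0.78,2.4,0.15,-0.001,-0.031,0.005,J],
[-0.76,2.4,0.18,-0.001,-0.031,0.005,J],
[-0.74,2.41,0.21,-0.001,-0.031,0.005,J],
[-0.72,2.41,0.23,-0.001,-0.031,0.005,J],
[-0.7,2.41,0.26,-0.001,-0.031,0.005,J],
[-0.68,2.42,0.28,-0.001,-0.031,0.005,J],
[-0.65,2.42,0.31,-0.001,-0.031,0.005,J],
```

```bash
python3 -m jog '[[0.3,-0.1,-1.8,0,0,0,-0.3],[0.3,-0.1,-1.8,0,0,0,-0.3],[0.3,-0.1,-1.8,0,0,0,-0.3],[0.3,-0.1,-1.8,0,0,0,-0.3],[-0.9,1.4,0,-0.001,-0.031,0.005,-0.3],[-0.9,2.4,0,-0.001,-0.031,0.005,-0.3],[-0.9,2.4,0,-0.001,-0.031,0.005,-0.3],[-0.85,2.4,0,-0.001,-0.031,0.005,-0.3],[-0.8,2.4,0.1,-0.001,-0.031,0.005,-0.3],[-0.8,2.4,0.1,-0.001,-0.031,0.005,-0.3],[-0.8,2.4,0.1,-0.001,-0.031,0.005,-0.3],[-0.8,2.4,0.15,-0.001,-0.031,0.005,-0.3],[-0.75,2.4,0.2,-0.001,-0.031,0.005,-0.3],[-0.75,2.4,0.2,-0.001,-0.031,0.005,-0.3],[-0.7,2.4,0.2,-0.001,-0.031,0.005,-0.3],[-0.7,2.4,0.25,-0.001,-0.031,0.005,-0.3],[-0.7,2.4,0.3,-0.001,-0.031,0.005,-0.3],[-0.65,2.4,0.3,-0.001,-0.031,0.005,-0.3],[0,1,0,0,0,0,-0.3],[0,0,0,0,0,0,-0.3]]'
python3 - <<'E'
from plan import *
from h import *
P,R=flatpose((.5149,-.1704,.17),.17-np.pi/2)
steps(P,R,1);print(cur()[2]["joint_positions"])
p=r.camera("wrist");cv2.imwrite("pics/w2.png",p["frame"][:,:,::-1])
p=r.camera("side");crop(p,(220,110,400,290),4,"pics/b2.png")
p=r.camera("scene");crop(p,(180,100,320,240),4,"pics/b3.png")
E
```

```text
time: 8.72
ee_pos: [0.5151, -0.1726, 0.1689]
eef_rot: [0.996, 0.088, 0.001, -0.001]
ft_force: [0.0, -0.1, -2.9]
width: 0.0417
dist 0.002441872999899074 w [-0.002  -0.0028  0.0056]
[0.02,-0.22,-0.11,-0.002,-0.003,0.006,J],
[-0.4054  0.2322  0.7428  1.7987 -0.173   1.1743 -1.0043]
```

View pics/w2.png

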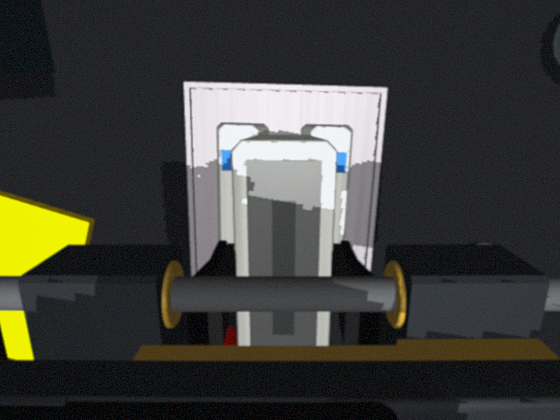

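View pics/b2.png

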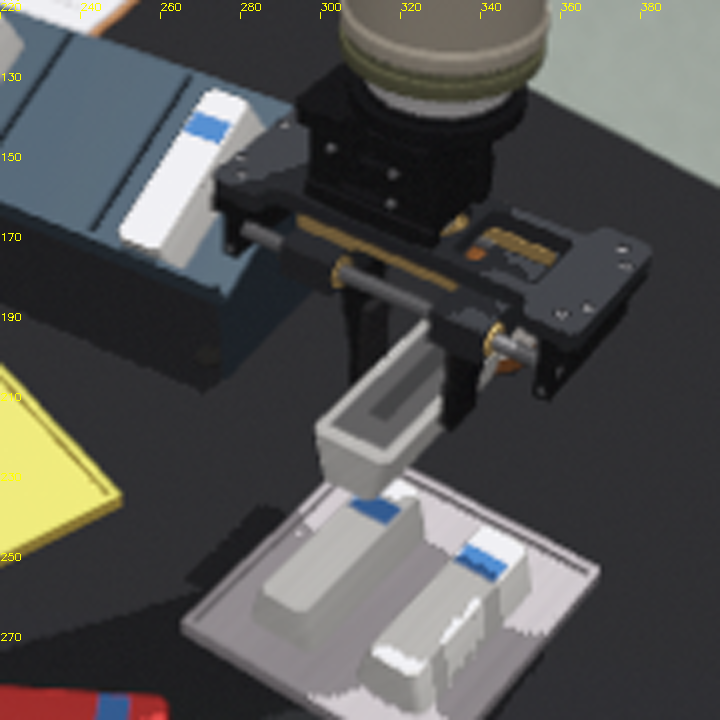

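View pics/b3.png

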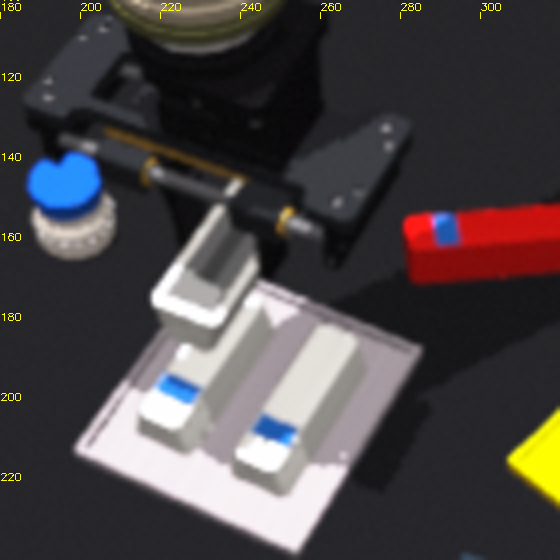

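```bash
python3 - <<'E'
from plan import *
from h import *
p=r.camera("wrist")
crop(p,(170,75,400,255),3.4,"pics/w3.png")
from f import top,flat
for c,y in [((.5205,-.2046,.019),.172),((.5093,-.1361,.019),.172)]:
    print(proj(p,flat(y).apply(top(.015))+c))
print(plane(p,[(219,127),(352,127),(267,130),(303,130)],.034))
P,R,_=cur()
# inverted ingot corner predicted: top z = P.z-.001
print(proj(p,[P+R.apply(v) for v in [(.057,-.022,-.001),(.057,.022,-.001)]]))
E
```

```text
[[341.8282 267.5817]
 [305.3729 267.3621]
 [308.6109 125.9512]
 [348.8806 126.2371]]
[[257.4606 266.2717]
 [221.0003 266.0096]
 [215.4046 124.4577]
 [255.6796 124.6758]]
[[ 0.5615 -0.1145  0.034 ]
 [ 0.5791 -0.212   0.034 ]
 [ 0.5657 -0.1501  0.034 ]
 [ 0.5704 -0.1765  0.034 ]]
[[226.898  143.3697]
 [338.3486 143.4166]]
```

View pics/w3.png

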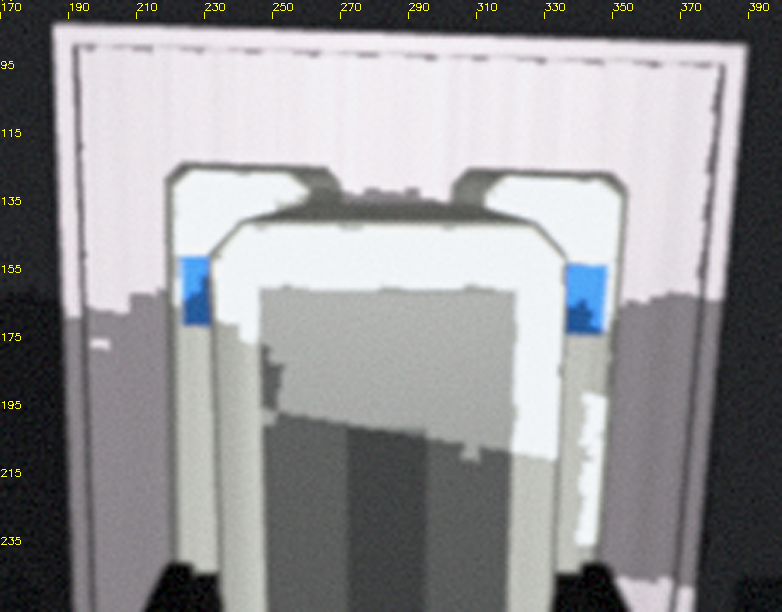

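Bases and carried ingot are centred in the wrist view to within about 0.5 mm. The base centreline is at about column 285.5 and the carried ingot's at 284. The bases are rotated about −0.018 rad relative to the tool. I'm correcting that and going down.

```bash
python3 -m jog '[[0,-0.06,1.5,-0.002,-0.003,0.016,-0.3],[0,0,2,0,0,0,-0.3],[0,0,2,0,0,0,-0.3],[0,0,2,0,0,0,-0.3],[0,0,1.5,0,0,0,-0.3],[0,0,1,0,0,0,-0.3],[0,0,0.6,0,0,0,-0.3],[0,0,0.3,0,0,0,-0.3],[0,0,0,0,0,0,-0.3]]'
python3 - <<'E'
from h import *
p=r.camera("side");crop(p,(220,140,400,310),4,"pics/b4.png")
p=r.camera("wrist");crop(p,(170,75,400,255),3.4,"pics/w4.png")
E
```

```text
time: 10.15
ee_pos: [0.5151, -0.1718, 0.0603]
eef_rot: [0.997, 0.08, -0.0, -0.0]
ft_force: [0.3, 0.5, -3.0]
width: 0.0416
```

View pics/b4.png

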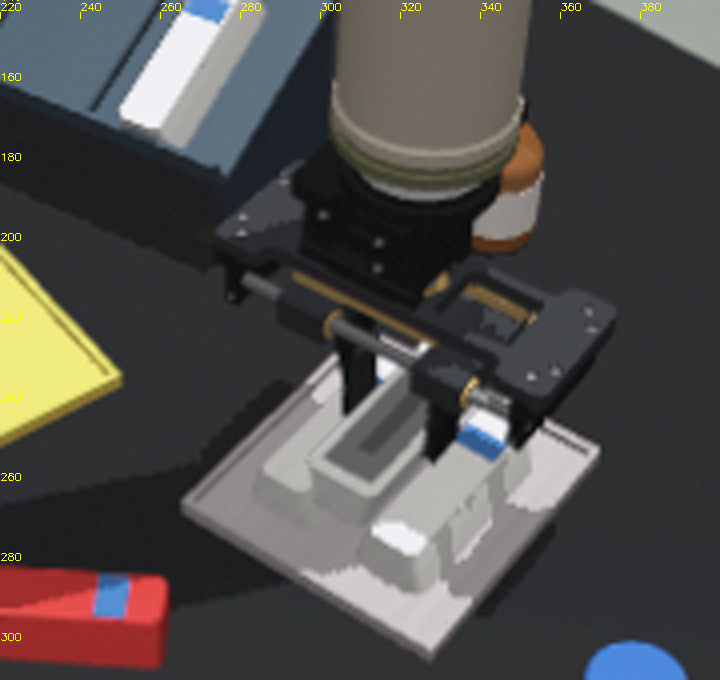

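View pics/w4.png

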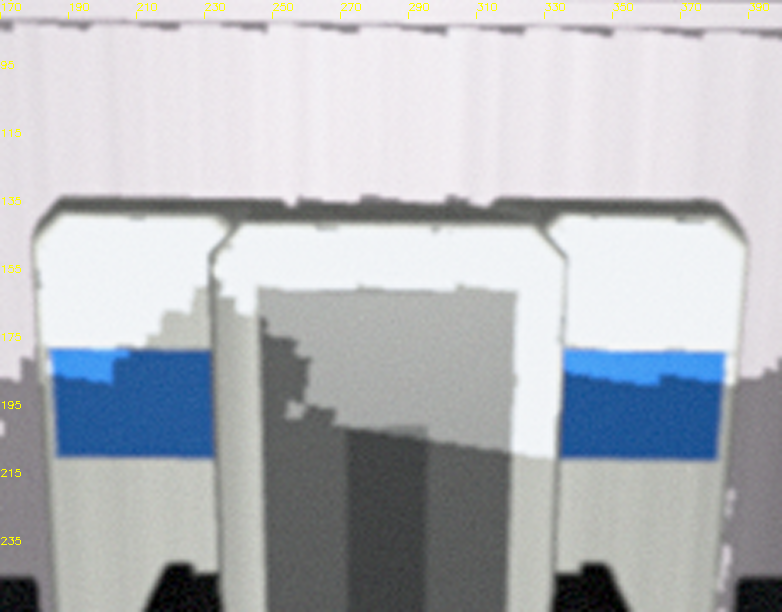

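In the wrist view the ingot is centred between the bases. The bases' outer edges are at columns 180 and 389 and the ingot's at 232–336. Ends are in line.

```bash
python3 -m jog '[[0,0,0.4,0,0,0,-0.3],[0,0,0.3,0,0,0,-0.3],[0,0,0.2,0,0,0,-0.3],[0,0,0,0,0,0,-0.3]]'; python3 -m jog '[[0,0,0.2,0,0,0,-0.3],[0,0,0.1,0,0,0,-0.3],[0,0,0,0,0,0,-0.3]]'
```

```text
time: 10.75
ee_pos: [0.5149, -0.1717, 0.0509]
eef_rot: [0.997, 0.08, -0.0, -0.0]
ft_force: [-0.7, 0.3, -2.8]
width: 0.0418
time: 11.12
ee_pos: [0.515, -0.1717, 0.048]
eef_rot: [0.997, 0.08, -0.0, -0.0]
ft_force: [-0.1, 0.9, -2.2]
width: 0.0418
```

```bash
python3 -m jog '[[0,0,0.1,0,0,0,-0.3],[0,0,0.05,0,0,0,-0.3],[0,0,0,0,0,0,-0.3]]'; python3 -m jog '[[0,0,0,0,0,0,0.1],[0,0,0,0,0,0,0.2],[0,0,0,0,0,0,0.2]]'
python3 -m jog '[[0,0,-0.5,0,0,0,0.2],[0,0,-1,0,0,0,0.2],[0,0,-1.5,0,0,0,0.2],[0,0,-1.5,0,0,0,-0.5],[0,0,0,0,0,0,-1],[0,0,0,0,0,0,-1],[0,0,0,0,0,0,-1]]' 20
python3 - <<'E'
from h import *
p=r.camera("side");crop(p,(220,140,400,310),4,"pics/b5.png")
p=r.camera("wrist");crop(p,(170,75,400,255),3.4,"pics/w5.png")
E
```

```text
time: 11.5
ee_pos: [0.5151, -0.1718, 0.0466]
eef_rot: [0.997, 0.08, -0.0, -0.0]
ft_force: [0.3, -0.2, -1.6]
width: 0.0415
time: 11.88
ee_pos: [0.5151, -0.1718, 0.0467]
eef_rot: [0.997, 0.08, -0.0, -0.0]
ft_force: [-0.0, 0.1, 0.1]
width: 0.0514
time: 12.75
ee_pos: [0.5147, -0.1716, 0.0911]
eef_rot: [0.997, 0.08, -0.001, -0.0]
ft_force: [1.0, -1.6, 0.3]
width: 0.02
```

View pics/b5.png

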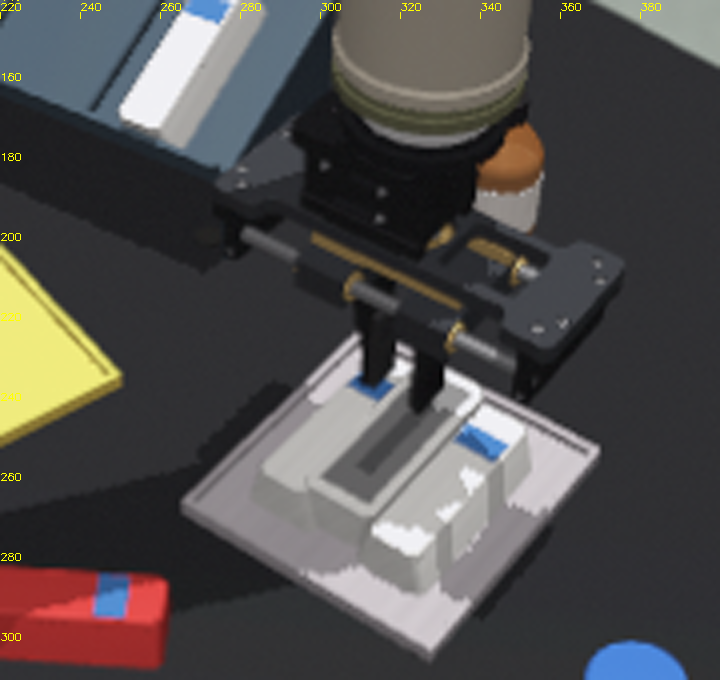

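View pics/w5.png

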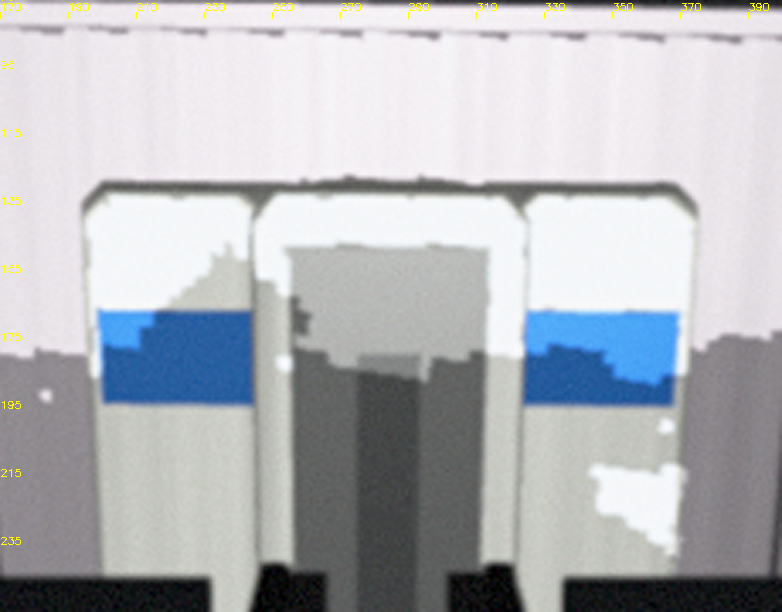

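Jammed, level and centred, standing proud of the bases. Next I shut the jaws and press on the middle.

```bash
python3 -m jog '[[0,0,1,0,0,0,-1],[0,0,1,0,0,0,-1],[0,0,0.7,0,0,0,-1],[0,0,0.3,0,0,0,-1],[0,0,0,0,0,0,-1]]'; python3 -m jog '[[0,0,0.2,0,0,0,-1],[0,0,0.2,0,0,0,-1],[0,0,0,0,0,0,-1]]';  python3 -m jog '[[0,0,0.2,0,0,0,-1],[0,0,0.2,0,0,0,-1],[0,0,0,0,0,0,-1]]'
```

```text
time: 13.48
ee_pos: [0.5149, -0.1718, 0.0614]
eef_rot: [0.997, 0.08, -0.0, -0.0]
ft_force: [0.2, -0.1, -0.3]
width: 0.0009
time: 13.85
ee_pos: [0.5149, -0.1717, 0.0575]
eef_rot: [0.997, 0.08, -0.0, -0.0]
ft_force: [-0.8, 0.2, -0.6]
width: 0.0005
time: 14.22
ee_pos: [0.515, -0.1717, 0.0535]
eef_rot: [0.997, 0.08, -0.0, -0.0]
ft_force: [0.2, -0.3, 0.8]
width: 0.0006
```

```bash
python3 -m jog '[[0,0,0.2,0,0,0,-1],[0,0,0.1,0,0,0,-1],[0,0,0,0,0,0,-1]]'; python3 -m jog '[[0,0,0.2,0,0,0,-1],[0,0,0.1,0,0,0,-1],[0,0,0,0,0,0,-1]]'; python3 -m jog '[[0,0,0.2,0,0,0,-1],[0,0,0,0,0,0,-1]]'
```

```text
time: 14.6
ee_pos: [0.5149, -0.1718, 0.0504]
eef_rot: [0.997, 0.08, -0.0, -0.0]
ft_force: [0.4, -0.5, -0.1]
width: 0.0005
time: 14.98
ee_pos: [0.5149, -0.1717, 0.0474]
eef_rot: [0.997, 0.08, -0.0, -0.0]
ft_force: [-0.1, 0.5, -0.7]
width: 0.0004
time: 15.22
ee_pos: [0.515, -0.1718, 0.0455]
eef_rot: [0.997, 0.08, -0.0, -0.0]
ft_force: [-0.3, -0.2, 0.6]
width: 0.0005
```

```bash
python3 - <<'E'
from h import *
p=r.camera("side");crop(p,(250,180,380,300),6,"pics/b6.png")
p=r.camera("scene");crop(p,(190,130,300,245),5,"pics/b7.png")
E
```

```text
(no output)
```

View pics/b6.png

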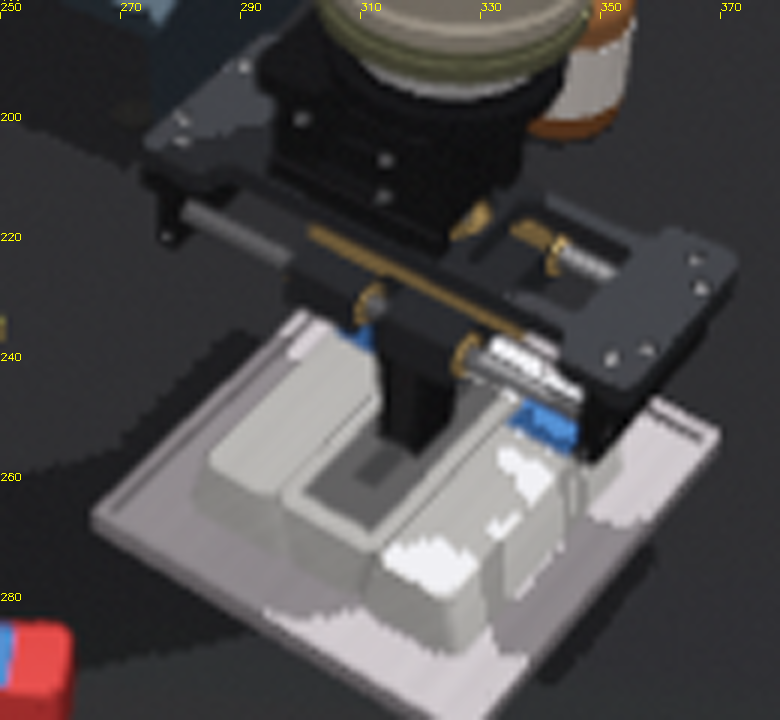

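View pics/b7.png

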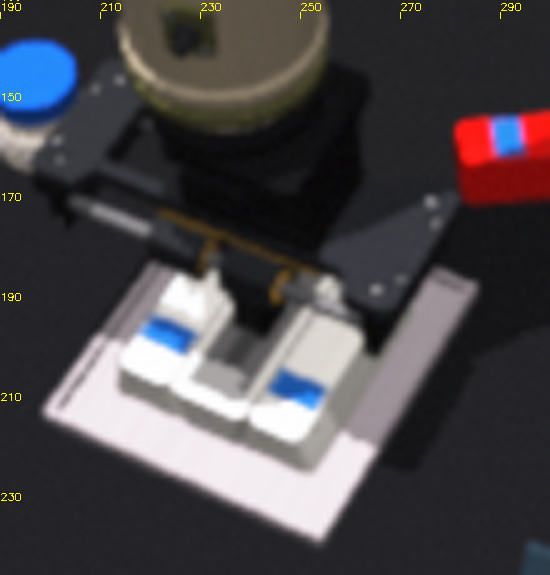

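```bash
python3 -m jog '[[0,0,0.1,0,0,0,-1],[0,0,0,0,0,0,-1]]'; python3 -m jog '[[0,0,0.1,0,0,0,-1],[0,0,0,0,0,0,-1]]'; python3 -m jog '[[0,0,0.1,0,0,0,-1],[0,0,0,0,0,0,-1]]'
```

```text
time: 15.58
ee_pos: [0.515, -0.1718, 0.0454]
eef_rot: [0.997, 0.08, -0.0, -0.0]
ft_force: [-6.8, 1.7, 16.0]
width: 0.0005
time: 15.82
ee_pos: [0.5151, -0.1718, 0.0454]
eef_rot: [0.997, 0.08, -0.0, -0.001]
ft_force: [-11.0, 4.1, 28.9]
width: 0.0006
time: 16.08
ee_pos: [0.5151, -0.1718, 0.0453]
eef_rot: [0.997, 0.08, 0.0, -0.001]
ft_force: [-16.8, 5.7, 43.3]
width: 0.0004
```

Contact came at tip height 34.4 mm and held stiff at 43 N, so the ingot looks bottomed. I'm lifting off to check.

```bash
python3 -m jog '[[0,0,-0.4,0,0,0,-1],[0,0,-1.2,0,0,0,-1],[0,0,-2.5,0,0,0,-0.3],[0,0,-3,0,0,0,0.4],[0,0,-3,0,0,0,0.4],[-3,0,-3,0,0,0,0.4],[-4,0,0,0,0,0,0.4],[-2,0,0,0,0,0,0.4],[0,0,0,0,0,0,0.4]]'
python3 - <<'E'
from h import *
p=r.camera("side");crop(p,(250,180,380,300),6,"pics/b8.png")
p=r.camera("scene");crop(p,(190,130,300,245),5,"pics/b9.png")
p=r.camera("wrist");cv2.imwrite("pics/w8.png",p["frame"][:,:,::-1])
E
```

```text
time: 17.2
ee_pos: [0.4254, -0.1863, 0.174]
eef_rot: [0.997, 0.08, 0.0, -0.001]
ft_force: [0.8, 0.3, -0.5]
width: 0.0582
```

View pics/b8.png

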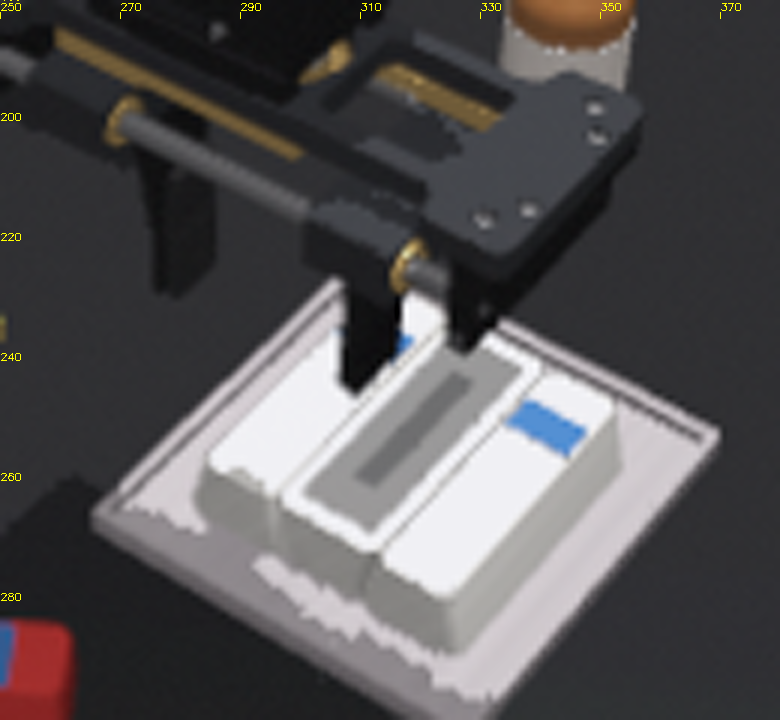

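View pics/w8.png

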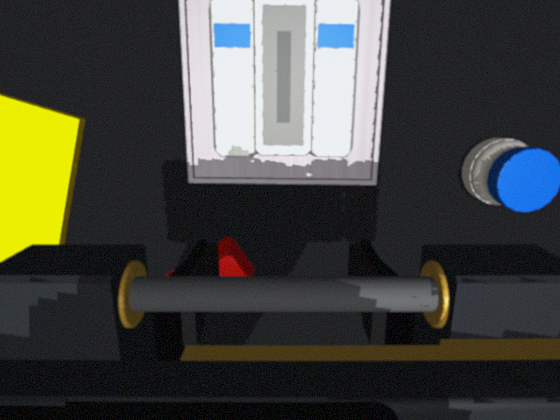

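View pics/b9.png

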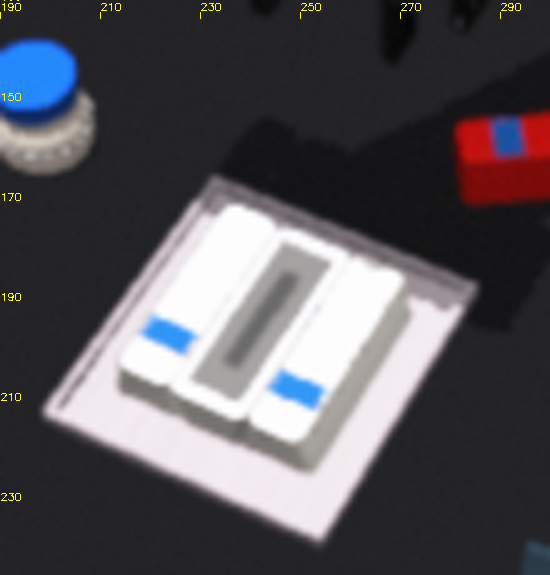

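```bash
python3 - <<'E'
from f import *
L=np.array([(-.057,-.052,.015),(-.057,.052,.015),(.057,.052,.015),(.057,-.052,.015)])
S=A([(228,202),(408,268),(300,446),(117,376)],5,(190,130)); D=A([(450,598),(205,463),(620,400)],6,(250,180))
for o in ([(p,I,S),(q,[0,1,3],D)],[(p,I,S)],[(q,[0,1,3],D)]): print(fit(L,flat,.019,o,(.515,-.17),.16))
w=r.camera("wrist")
print(plane(w,[(216,155),(352,155),(211,5),(357,5)],.034), proj(w,flat(.16).apply(L)+[.515,-.1718,.019]))
E
```

```text
(array([ 0.5148, -0.1706,  0.1766]), np.float64(0.7187256424197834))
(array([ 0.5151, -0.1691,  0.1813]), np.float64(0.7027569174740125))
(array([ 0.5149, -0.172 ,  0.1674]), np.float64(0.3145107445359833))
[[ 0.4518 -0.1301  0.034 ]
 [ 0.4686 -0.2336  0.034 ]
 [ 0.5559 -0.1144  0.034 ]
 [ 0.5723 -0.2154  0.034 ]] [[349.8461 156.7639]
 [215.1333 156.5996]
 [207.9175  -6.8042]
 [357.3301  -6.5472]]
```

The layer is flush, tight and in line. In the side view all three tops are coplanar, with the layer's front corners at about (284,257) and (325,280). Its centre is about (0.515, −0.172), yaw 0.163. Next is the ingot in the −y bay.

```bash
python3 - <<'E'
from plan import *
P,R=rackpose((.607,.0912,.104),RY,.023,.07)
print(P)
steps(P,R,11)
E
```

```text
[0.5771 0.0838 0.1702]
dist 0.30886651897448736 w [ 0.0183  0.4371 -0.0807]
[1.74,-2.2,0.03,0.002,0.04,-0.007,J],
[1.76,-2.19,0.1,0.002,0.04,-0.007,J],
[1.77,-2.18,0.17,0.002,0.04,-0.007,J],
[1.77,-2.16,0.25,0.002,0.04,-0.007,J],
[1.78,-2.15,0.32,0.002,0.04,-0.007,J],
[1.78,-2.14,0.4,0.002,0.04,-0.007,J],
[1.78,-2.12,0.47,0.002,0.04,-0.007,J],
[1.77,-2.11,0.55,0.002,0.04,-0.007,J],
[1.77,-2.09,0.62,0.002,0.04,-0.007,J],
[1.75,-2.08,0.69,0.002,0.04,-0.007,J],
[1.74,-2.07,0.77,0.002,0.04,-0.007,J],
```

```bash
python3 -m jog '[[1.7,-2.2,0,0.002,0.04,-0.007,0.4],[1.75,-2.2,0.1,0.002,0.04,-0.007,0.4],[1.75,-2.2,0.2,0.002,0.04,-0.007,0.4],[1.8,-2.2,0.2,0.002,0.04,-0.007,0.4],[1.8,-2.1,0.3,0.002,0.04,-0.007,0.4],[1.8,-2.1,0.4,0.002,0.04,-0.007,0.4],[1.8,-2.1,0.5,0.002,0.04,-0.007,0.4],[1.8,-2.1,0.5,0.002,0.04,-0.007,0.4],[1.8,-2.1,0.6,0.002,0.04,-0.007,0.4],[1.7,-2.1,0.7,0.002,0.04,-0.007,0.4],[1.7,-2.1,0.8,0.002,0.04,-0.007,0.4],[0,0,0,0,0,0,0.4]]' 40
python3 - <<'E'
from plan import *
from h import *
P,R=rackpose((.607,.0912,.104),RY,.023,.07)
steps(P,R,1)
p=r.camera("wrist");cv2.imwrite("pics/w9.png",p["frame"][:,:,::-1])
from f import top
print(proj(p,slopeR().apply(top(.015))+(.607,.0912,.104)))
E
```

```text
time: 19.0
ee_pos: [0.5769, 0.0854, 0.1711]
eef_rot: [0.969, 0.118, 0.216, -0.028]
ft_force: [0.2, -0.9, -0.6]
width: 0.061
dist 0.001875173507185057 w [-0.0035 -0.0026 -0.0021]
[-0.06,0.16,0.08,-0.004,-0.003,-0.002,J],
[[309.2279 318.0028]
 [261.348  317.9854]
 [257.8513 133.2041]
 [312.6321 133.1298]]
```

View pics/w9.png

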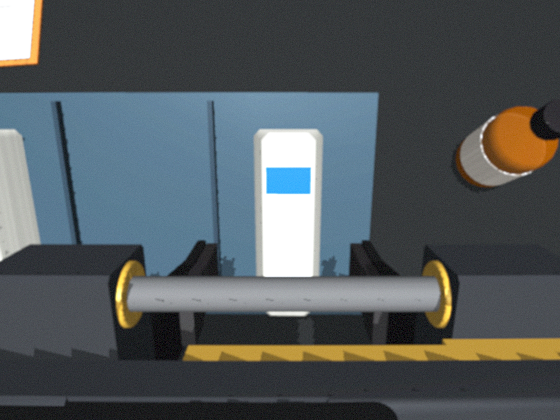

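The ingot is at columns 255–322 (centre 288), within about 1–2 mm of the prediction. Descending and gripping.

```bash
python3 -m jog '[[0,0.22,1.5,-0.004,-0.003,0,0.4],[0,0,1.5,0,0,0,0.4],[0,0,1.5,0,0,0,0.4],[0,0,1.3,0,0,0,0.4],[0,0,0.8,0,0,0,0.4],[0,0,0.4,0,0,0,0.4],[0,0,0,0,0,0,0.4]]' 40
python3 - <<'E'
from plan import *
P,R=rackpose((.607,.0912,.104),RY,.023,.0)
steps(P,R,1)
E
```

```text
time: 20.02
ee_pos: [0.6063, 0.0884, 0.1084]
eef_rot: [0.969, 0.116, 0.215, -0.026]
ft_force: [-0.5, -0.2, -0.2]
width: 0.0609
dist 0.003051367823960837 w [ 0.0011 -0.0006 -0.0052]
[-0.07,-0.25,0.16,0.001,-0.001,-0.005,J],
```

```bash
python3 -m jog '[[-0.05,-0.15,0.15,0,0,0,0.4],[0,0,0,0,0,0,0],[0,0,0,0,0,0,-0.1],[0,0,0,0,0,0,-0.3],[0,0,0,0,0,0,-0.3],[0,0,0,0,0,0,-0.3]]' 40
python3 -m jog '[[0,0,-0.4,0,0,0,-0.3],[0,0,-1,0,0,0,-0.3],[0,0,-1.6,0,0,0,-0.3],[0,0,-2,0,0,0,-0.3],[0,0,0,0,0,0,-0.3]]'
python3 - <<'E'
from h import *
p=r.camera("side");crop(p,(160,60,330,220),4,"pics/c1.png")
E
```

```text
time: 20.78
ee_pos: [0.6062, 0.0901, 0.107]
eef_rot: [0.969, 0.116, 0.215, -0.026]
ft_force: [0.1, -0.5, 0.7]
width: 0.0386
time: 21.4
ee_pos: [0.5854, 0.0849, 0.1533]
eef_rot: [0.969, 0.116, 0.216, -0.027]
ft_force: [-0.5, -0.3, -1.8]
width: 0.0388
```

View pics/c1.png

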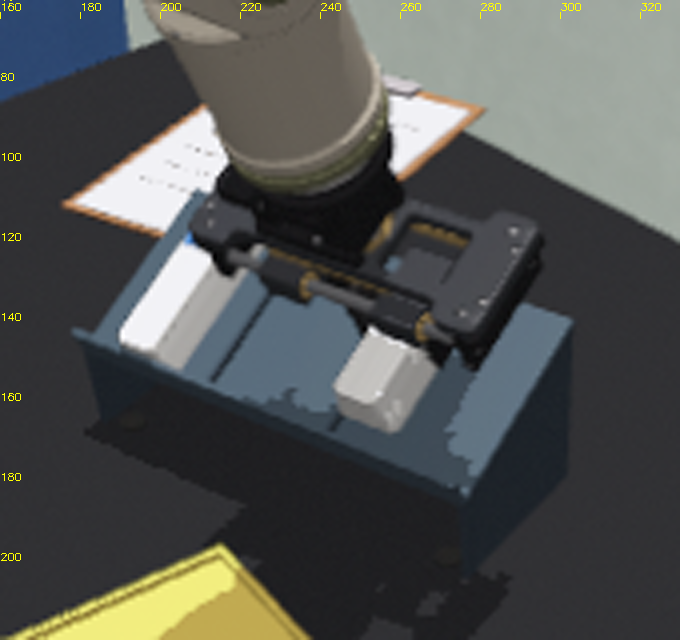

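```bash
python3 - <<'E'
from plan import *
P,R=flatpose((.5505,-.1662,.13),.163)
p0,R0,_=cur()
P1=p0+[-.02,0,.05]
steps(P1,R0,3)
steps(P,R,15,(P1,R0))
E
```

```text
dist 0.053851648071345036 w [0. 0. 0.]
[0.12,-0.16,-1.78,0,0,0,J],
[0.12,-0.16,-1.78,0,0,0,J],
[0.12,-0.16,-1.78,0,0,0,J],
dist 0.2619288735067654 w [ 0.3251 -0.3537 -1.4702]
[-0.65,1.61,0.23,0.022,-0.024,-0.098,J],
[-0.8,1.54,0.21,0.022,-0.024,-0.098,J],
[-0.94,1.46,0.2,0.022,-0.024,-0.098,J],
[-1.07,1.36,0.19,0.022,-0.024,-0.098,J],
[-1.2,1.26,0.19,0.022,-0.024,-0.098,J],
[-1.31,1.14,0.19,0.022,-0.024,-0.098,J],
[-1.41,1.01,0.2,0.022,-0.024,-0.098,J],
[-1.5,0.87,0.22,0.022,-0.024,-0.098,J],
[-1.57,0.73,0.23,0.022,-0.024,-0.098,J],
[-1.63,0.57,0.26,0.022,-0.024,-0.098,J],
[-1.67,0.42,0.29,0.022,-0.024,-0.098,J],
[-1.7,0.26,0.32,0.022,-0.024,-0.098,J],
[-1.71,0.1,0.35,0.022,-0.024,-0.098,J],
[-1.7,-0.06,0.39,0.022,-0.024,-0.098,J],
[-1.68,-0.22,0.44,0.022,-0.024,-0.098,J],
```

```bash
python3 -m jog '[[0.1,-0.15,-1.8,0,0,0,-0.3],[0.1,-0.15,-1.8,0,0,0,-0.3],[0.1,-0.15,-1.8,0,0,0,-0.3],[-0.65,1.6,0.2,0.022,-0.024,-0.098,-0.3],[-0.8,1.55,0.2,0.022,-0.024,-0.098,-0.3],[-0.95,1.45,0.2,0.022,-0.024,-0.098,-0.3],[-1.1,1.35,0.2,0.022,-0.024,-0.098,-0.3],[-1.2,1.25,0.2,0.022,-0.024,-0.098,-0.3],[-1.3,1.15,0.2,0.022,-0.024,-0.098,-0.3],[-1.4,1,0.2,0.022,-0.024,-0.098,-0.3],[-1.5,0.9,0.2,0.022,-0.024,-0.098,-0.3],[-1.55,0.7,0.25,0.022,-0.024,-0.098,-0.3],[-1.6,0.6,0.25,0.022,-0.024,-0.098,-0.3],[-1.7,0.4,0.3,0.022,-0.024,-0.098,-0.3],[-1.7,0.25,0.3,0.022,-0.024,-0.098,-0.3],[-1.7,0.1,0.35,0.022,-0.024,-0.098,-0.3],[-1.7,-0.05,0.4,0.022,-0.024,-0.098,-0.3],[-1.7,-0.2,0.4,0.022,-0.024,-0.098,-0.3],[0,0,0,0,0,0,-0.3],[0,0,0,0,0,0,-0.3]]'
python3 - <<'E'
from plan import *
from h import *
P,R=flatpose((.5505,-.1662,.10),.163)
steps(P,R,2);print(cur()[2]["joint_positions"])
p=r.camera("wrist");cv2.imwrite("pics/w10.png",p["frame"][:,:,::-1])
p=r.camera("side");crop(p,(220,110,400,290),4,"pics/c2.png")
E
```

```text
time: 23.95
ee_pos: [0.5499, -0.1661, 0.1303]
eef_rot: [0.648, 0.762, -0.003, -0.002]
ft_force: [0.1, -0.1, -3.0]
width: 0.0383
dist 0.03030161017768759 w [-0.0076  0.0012 -0.0016]
[-0.01,0.04,1.51,-0.004,0.001,-0.001,J],
[-0.01,0.03,1.51,-0.004,0.001,-0.001,J],
[-0.3505  0.3568  0.6841  1.7505 -0.2419  1.1278  0.5701]
```

View pics/w10.png

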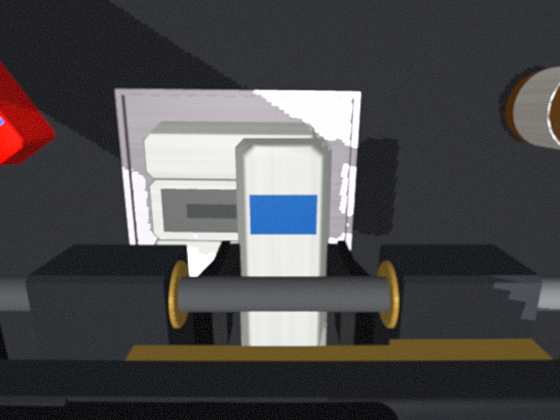

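View pics/c2.png

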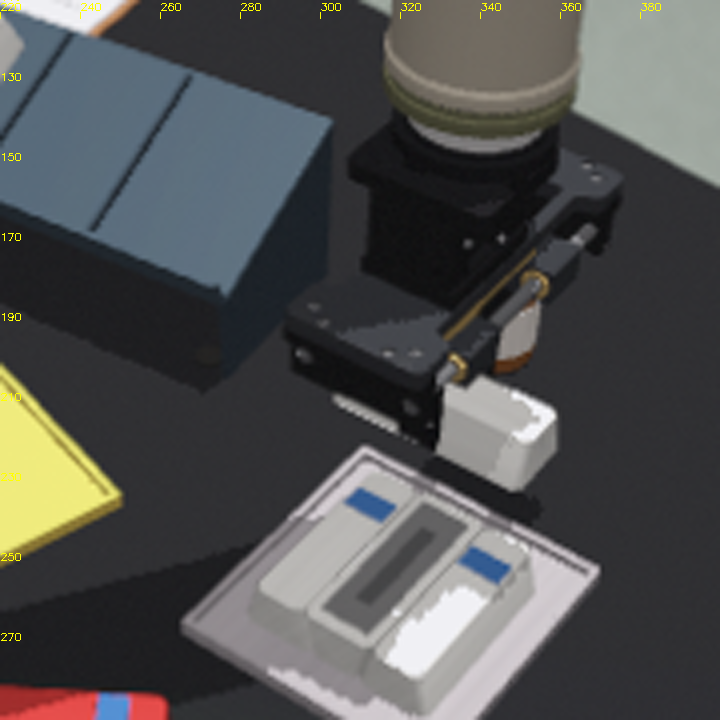

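```bash
python3 -m jog '[[0,0.04,1.5,-0.004,0,0,-0.3],[0,0.04,1.5,-0.004,0,0,-0.3],[0,0,1.5,0,0,0,-0.3],[0,0,1.2,0,0,0,-0.3],[0,0,0.8,0,0,0,-0.3],[0,0,0.4,0,0,0,-0.3],[0,0,0,0,0,0,-0.3]]'
python3 - <<'E'
from plan import *
from h import *
P,R=flatpose((.5505,-.1662,.052),.163)
steps(P,R,2)
p=r.camera("wrist");cv2.imwrite("pics/w11.png",p["frame"][:,:,::-1])
P,R,_=cur();print(proj(p,[P+R.apply(v) for v in [(.057,-.015,-.012),(.057,.015,-.012)]]))
p=r.camera("scene");crop(p,(190,130,300,245),5,"pics/c3.png")
E
```

```text
time: 24.92
ee_pos: [0.5506, -0.1669, 0.0617]
eef_rot: [0.647, 0.762, -0.001, 0.001]
ft_force: [0.4, 0.0, -2.1]
width: 0.0386
dist 0.009742825868485702 w [0.0005 0.0021 0.0003]
[0.04,-0,0.49,0,0.001,0,J],
[0.04,-0,0.49,0,0.001,0,J],
[[240.1285 142.4452]
 [322.3162 142.4823]]
```

View pics/w11.png

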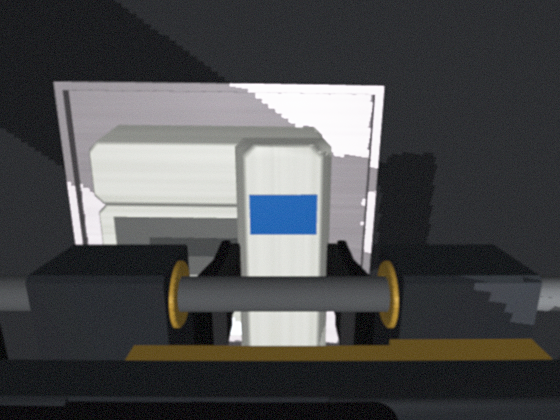

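View pics/c3.png

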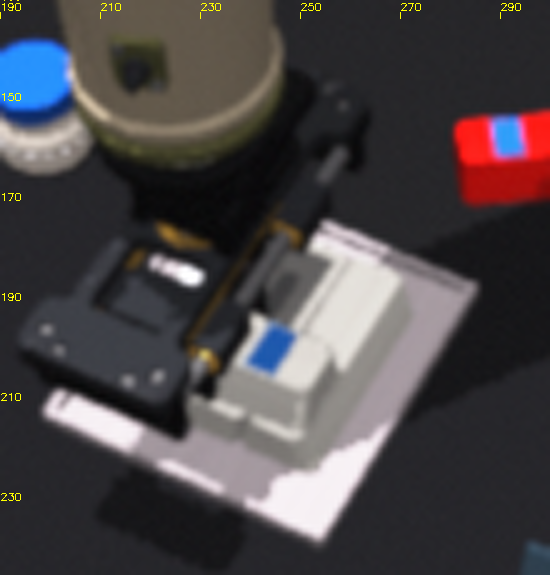

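```bash
python3 -m jog '[[0.05,0,0.4,0,0,0,-0.3],[0,0,0.3,0,0,0,-0.3],[0,0,0,0,0,0,-0.3]]'; python3 -m jog '[[0,0,0.1,0,0,0,-0.3],[0,0,0,0,0,0,-0.3]]'; python3 -m jog '[[0,0,0.1,0,0,0,-0.3],[0,0,0,0,0,0,-0.3]]'
```

```text
time: 25.4
ee_pos: [0.5504, -0.1663, 0.0545]
eef_rot: [0.647, 0.762, -0.001, 0.001]
ft_force: [0.6, -0.7, -2.5]
width: 0.0386
time: 25.65
ee_pos: [0.5506, -0.1664, 0.0537]
eef_rot: [0.647, 0.762, -0.0, 0.001]
ft_force: [-0.0, 0.6, -2.5]
width: 0.0385
time: 25.9
ee_pos: [0.5505, -0.1664, 0.0527]
eef_rot: [0.647, 0.762, -0.0, 0.001]
ft_force: [-0.8, -0.0, -2.8]
width: 0.0388
```

```bash
python3 -m jog '[[0,0,0.1,0,0,0,-0.3],[0,0,0,0,0,0,-0.3]]'; python3 -m jog '[[0,0,0.05,0,0,0,-0.3],[0,0,0,0,0,0,-0.3]]'
```

```text
time: 26.15
ee_pos: [0.5506, -0.1664, 0.0525]
eef_rot: [0.647, 0.762, -0.0, 0.001]
ft_force: [-4.4, 1.3, 6.5]
width: 0.0386
time: 26.4
ee_pos: [0.5506, -0.1664, 0.0524]
eef_rot: [0.647, 0.762, -0.0, 0.001]
ft_force: [-7.3, 2.0, 12.4]
width: 0.0387
```

Contact at 52.4 mm, as expected. I'm relaxing the push and opening a little.

```bash
python3 -m jog '[[0,0,-0.1,0,0,0,-0.3],[0,0,0,0,0,0,0.05],[0,0,0,0,0,0,0.15],[0,0,0,0,0,0,0.2],[0,0,0,0,0,0,0.2]]'; python3 -m jog '[[0,0,-0.5,0,0,0,0.2],[0,0,-1.5,0,0,0,0.2],[0,0,-2.5,0,0,0,0.2],[0,0,-3,0,0,0,0.4],[0,0,-3,0,0,0,0.4],[0,0,-2,0,0,0,0.4],[0,0,0,0,0,0,0.4]]'
python3 - <<'E'
from h import *
p=r.camera("scene");crop(p,(190,130,300,245),5,"pics/c4.png")
p=r.camera("wrist");cv2.imwrite("pics/w12.png",p["frame"][:,:,::-1])
E
```

```text
time: 27.02
ee_pos: [0.5506, -0.1664, 0.0522]
eef_rot: [0.647, 0.762, -0.0, 0.001]
ft_force: [-0.4, 0.9, 0.6]
width: 0.052
time: 27.9
ee_pos: [0.5514, -0.1665, 0.1795]
eef_rot: [0.647, 0.762, 0.001, 0.002]
ft_force: [0.4, -0.4, -0.1]
width: 0.0608
```

View pics/c4.png

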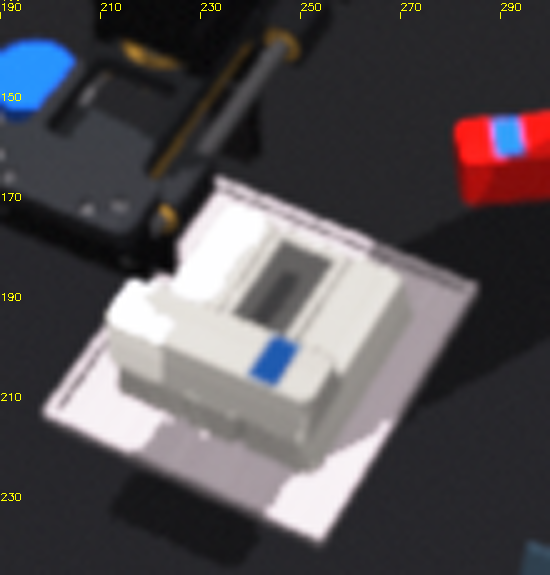

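View pics/w12.png

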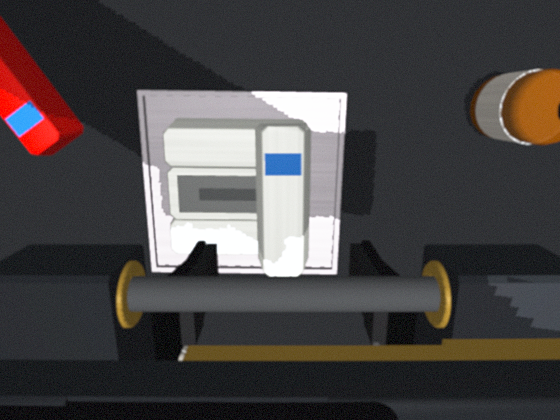

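Placed flush with the far end: in the scene its ends are at about (212,195)–(253,212), level and crosswise. Now the last ingot, in the +y bay.

```bash
python3 - <<'E'
from plan import *
P,R=rackpose((.5613,.2756,.104),RY,.023,.07)
print(P)
steps(P,R,18)
E
```

```text
[0.5314 0.2682 0.1702]
dist 0.4346978520695398 w [-0.3229  0.3528  1.466 ]
[2.4,0.29,0.03,-0.018,0.02,0.081,J],
[2.41,0.09,0.09,-0.018,0.02,0.081,J],
[2.41,-0.11,0.13,-0.018,0.02,0.081,J],
[2.39,-0.31,0.18,-0.018,0.02,0.081,J],
[2.35,-0.5,0.22,-0.018,0.02,0.081,J],
[2.3,-0.7,0.25,-0.018,0.02,0.081,J],
[2.23,-0.89,0.28,-0.018,0.02,0.081,J],
[2.14,-1.07,0.31,-0.018,0.02,0.081,J],
[2.04,-1.24,0.33,-0.018,0.02,0.081,J],
[1.93,-1.41,0.34,-0.018,0.02,0.081,J],
[1.8,-1.57,0.35,-0.018,0.02,0.081,J],
[1.66,-1.72,0.36,-0.018,0.02,0.081,J],
[1.51,-1.85,0.35,-0.018,0.02,0.081,J],
[1.34,-1.98,0.35,-0.018,0.02,0.081,J],
[1.17,-2.08,0.34,-0.018,0.02,0.081,J],
[0.99,-2.18,0.32,-0.018,0.02,0.081,J],
[0.8,-2.26,0.3,-0.018,0.02,0.081,J],
[0.61,-2.32,0.27,-0.018,0.02,0.081,J],
```

```bash
python3 -m jog '[[2.4,0.3,0,-0.018,0.02,0.081,0.4],[2.4,0.1,0.1,-0.018,0.02,0.081,0.4],[2.4,-0.1,0.1,-0.018,0.02,0.081,0.4],[2.4,-0.3,0.2,-0.018,0.02,0.081,0.4],[2.35,-0.5,0.2,-0.018,0.02,0.081,0.4],[2.3,-0.7,0.25,-0.018,0.02,0.081,0.4],[2.25,-0.9,0.3,-0.018,0.02,0.081,0.4],[2.15,-1.1,0.3,-0.018,0.02,0.081,0.4],[2.05,-1.25,0.3,-0.018,0.02,0.081,0.4],[1.9,-1.4,0.35,-0.018,0.02,0.081,0.4],[1.8,-1.6,0.35,-0.018,0.02,0.081,0.4],[1.65,-1.7,0.35,-0.018,0.02,0.081,0.4],[1.5,-1.85,0.35,-0.018,0.02,0.081,0.4],[1.35,-2,0.35,-0.018,0.02,0.081,0.4],[1.2,-2.1,0.35,-0.018,0.02,0.081,0.4],[1,-2.2,0.3,-0.018,0.02,0.081,0.4],[0.8,-2.3,0.3,-0.018,0.02,0.081,0.4],[0.6,-2.3,0.3,-0.018,0.02,0.081,0.4],[0,0,0,0,0,0,0.4],[0,0,0,0,0,0,0.4]]' 40
python3 - <<'E'
from plan import *
from h import *
P,R=rackpose((.5613,.2756,.104),RY,.023,.07)
steps(P,R,1)
p=r.camera("wrist");cv2.imwrite("pics/w13.png",p["frame"][:,:,::-1])
from f import top
print(proj(p,slopeR().apply(top(.015))+(.5613,.2756,.104)))
p=r.camera("side");crop(p,(260,180,380,310),5,"pics/c5.png")
E
```

```text
time: 30.5
ee_pos: [0.5292, 0.268, 0.1706]
eef_rot: [0.968, 0.122, 0.217, -0.028]
ft_force: [-0.7, -0.4, -0.4]
width: 0.0603
dist 0.002201498132878995 w [-0.0042 -0.0042  0.0073]
[0.17,0.04,0.13,-0.004,-0.004,0.007,J],
[[306.5141 314.6043]
 [258.5994 314.1687]
 [256.6885 128.6484]
 [311.4594 129.0964]]
```

View pics/w13.png

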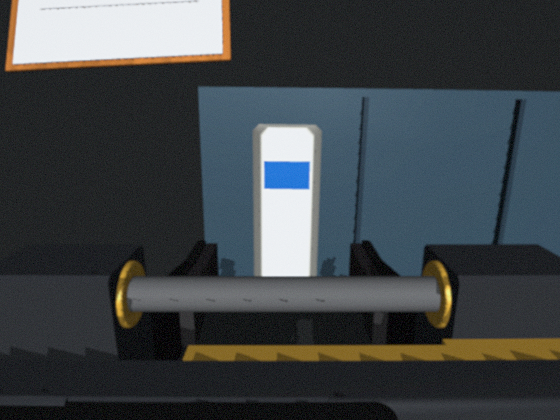

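View pics/c5.png

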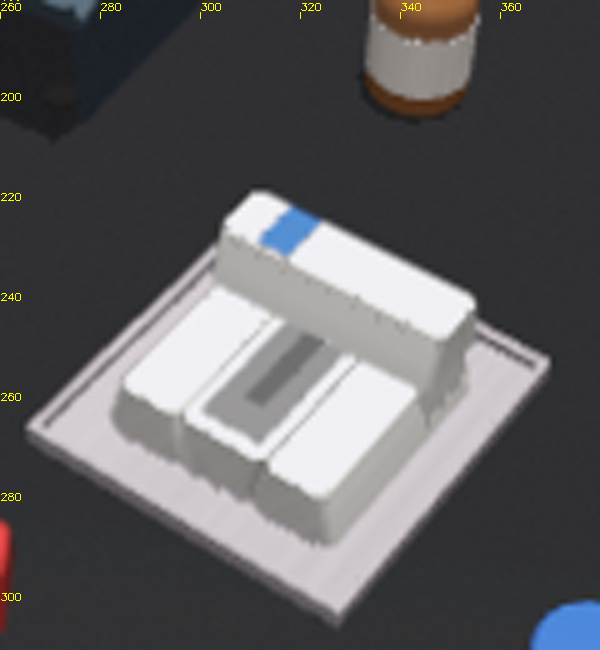

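The first crosswise ingot sits well. The rack ingot is at columns 253–322, matching the prediction apart from the known bias. Descending.

```bash
python3 -m jog '[[0.15,0.06,1.5,-0.004,-0.004,0.007,0.4],[0,0,1.5,0,0,0,0.4],[0,0,1.5,0,0,0,0.4],[0,0,1.4,0,0,0,0.4],[0,0,0.8,0,0,0,0.4],[0,0,0.4,0,0,0,0.4],[0,0,0,0,0,0,0.4]]' 40
python3 - <<'E'
from plan import *
P,R=rackpose((.5613,.2756,.104),RY,.023,.0)
steps(P,R,1)
E
```

```text
time: 31.58
ee_pos: [0.5601, 0.2761, 0.1077]
eef_rot: [0.969, 0.118, 0.216, -0.027]
ft_force: [-0.2, -0.3, 0.1]
width: 0.0611
dist 0.0012715455930887645 w [-0.001  -0.0017 -0.0006]
[-0.07,0.08,0.08,-0.001,-0.002,-0.001,J],
```

```bash
python3 -m jog '[[-0.05,0.1,0.1,0,0,0,0.4],[0,0,0,0,0,0,0],[0,0,0,0,0,0,-0.1],[0,0,0,0,0,0,-0.3],[0,0,0,0,0,0,-0.3],[0,0,0,0,0,0,-0.3]]' 40
python3 -m jog '[[0,0,-0.4,0,0,0,-0.3],[0,0,-1,0,0,0,-0.3],[0,0,-1.6,0,0,0,-0.3],[0,0,-2,0,0,0,-0.3],[0,0,0,0,0,0,-0.3]]'
python3 - <<'E'
from plan import *
P,R=flatpose((.4795,-.1778,.13),.163)
p0,R0,_=cur()
P1=p0+[-.03,0,.06]
steps(P1,R0,3)
steps(P1+[0,-.22,0],R0,9,(P1,R0))
steps(P,R,16,(P1+[0,-.22,0],R0))
E
```

```text
time: 32.33
ee_pos: [0.5604, 0.275, 0.1067]
eef_rot: [0.969, 0.118, 0.216, -0.027]
ft_force: [0.4, -1.3, 0.7]
width: 0.0389
time: 32.95
ee_pos: [0.5393, 0.2703, 0.153]
eef_rot: [0.969, 0.118, 0.216, -0.028]
ft_force: [-0.6, 0.2, -4.3]
width: 0.0386
dist 0.0670820393249937 w [0. 0. 0.]
[-0.03,-0.25,-2.22,0,0,0,J],
[-0.03,-0.25,-2.22,0,0,0,J],
[-0.03,-0.25,-2.22,0,0,0,J],
dist 0.22 w [0. 0. 0.]
[-0.53,2.37,-0.26,0,0,0,J],
[-0.53,2.37,-0.26,0,0,0,J],
[-0.53,2.37,-0.26,0,0,0,J],
[-0.53,2.37,-0.26,0,0,0,J],
[-0.53,2.37,-0.26,0,0,0,J],
[-0.53,2.37,-0.26,0,0,0,J],
[-0.53,2.37,-0.26,0,0,0,J],
[-0.53,2.37,-0.26,0,0,0,J],
[-0.53,2.37,-0.26,0,0,0,J],
dist 0.2446047981891194 w [ 0.3247 -0.3558 -1.4651]
[-0.69,1.34,0.24,0.02,-0.022,-0.092,J],
[-0.81,1.28,0.23,0.02,-0.022,-0.092,J],
[-0.92,1.2,0.23,0.02,-0.022,-0.092,J],
[-1.02,1.12,0.23,0.02,-0.022,-0.092,J],
[-1.11,1.02,0.23,0.02,-0.022,-0.092,J],
[-1.2,0.92,0.23,0.02,-0.022,-0.092,J],
[-1.27,0.82,0.24,0.02,-0.022,-0.092,J],
[-1.33,0.7,0.26,0.02,-0.022,-0.092,J],
[-1.39,0.58,0.27,0.02,-0.022,-0.092,J],
[-1.43,0.46,0.3,0.02,-0.022,-0.092,J],
[-1.46,0.33,0.32,0.02,-0.022,-0.092,J],
[-1.47,0.21,0.35,0.02,-0.022,-0.092,J],
[-1.48,0.08,0.38,0.02,-0.022,-0.092,J],
[-1.47,-0.05,0.41,0.02,-0.022,-0.092,J],
[-1.45,-0.18,0.44,0.02,-0.022,-0.092,J],
[-1.42,-0.3,0.48,0.02,-0.022,-0.092,J],
```

```bash
python3 -m jog '[[0,-0.25,-1.8,0,0,0,-0.3],[0,-0.25,-2.2,0,0,0,-0.3],[0,-0.25,-2.2,0,0,0,-0.3],[-0.5,1.5,-0.3,0,0,0,-0.3],[-0.5,2.4,-0.3,0,0,0,-0.3],[-0.5,2.4,-0.3,0,0,0,-0.3],[-0.5,2.4,-0.3,0,0,0,-0.3],[-0.5,2.4,-0.3,0,0,0,-0.3],[-0.5,2.4,-0.3,0,0,0,-0.3],[-0.5,2.4,-0.3,0,0,0,-0.3],[-0.5,2.4,-0.3,0,0,0,-0.3],[-0.5,2.4,-0.3,0,0,0,-0.3],[-0.5,1.5,-0.3,0,0,0,-0.3],[0,0,0,0,0,0,-0.3]]'
python3 - <<'E'
from plan import *
P,R=flatpose((.4795,-.1778,.13),.163)
steps(P,R,16)
E
```

```text
time: 34.7
ee_pos: [0.5091, 0.0402, 0.213]
eef_rot: [0.969, 0.117, 0.215, -0.027]
ft_force: [0.0, 1.6, -3.6]
width: 0.0383
dist 0.2351183450210765 w [ 0.3245 -0.3538 -1.4676]
[-0.68,1.28,0.25,0.02,-0.022,-0.092,J],
[-0.78,1.22,0.25,0.02,-0.022,-0.092,J],
[-0.89,1.15,0.24,0.02,-0.022,-0.092,J],
[-0.98,1.06,0.24,0.02,-0.022,-0.092,J],
[-1.07,0.98,0.24,0.02,-0.022,-0.092,J],
[-1.15,0.88,0.25,0.02,-0.022,-0.092,J],
[-1.22,0.77,0.26,0.02,-0.022,-0.092,J],
[-1.28,0.66,0.27,0.02,-0.022,-0.092,J],
[-1.33,0.55,0.29,0.02,-0.022,-0.092,J],
[-1.37,0.43,0.31,0.02,-0.022,-0.092,J],
[-1.4,0.31,0.33,0.02,-0.022,-0.092,J],
[-1.41,0.19,0.35,0.02,-0.022,-0.092,J],
[-1.42,0.07,0.38,0.02,-0.022,-0.092,J],
[-1.41,-0.05,0.41,0.02,-0.022,-0.092,J],
[-1.39,-0.17,0.45,0.02,-0.022,-0.092,J],
[-1.36,-0.29,0.48,0.02,-0.022,-0.092,J],
```

```bash
python3 -m jog '[[-0.7,1.3,0.25,0.02,-0.022,-0.092,-0.3],[-0.8,1.2,0.25,0.02,-0.022,-0.092,-0.3],[-0.9,1.15,0.25,0.02,-0.022,-0.092,-0.3],[-1,1.05,0.25,0.02,-0.022,-0.092,-0.3],[-1.05,1,0.25,0.02,-0.022,-0.092,-0.3],[-1.15,0.9,0.25,0.02,-0.022,-0.092,-0.3],[-1.2,0.75,0.25,0.02,-0.022,-0.092,-0.3],[-1.3,0.65,0.25,0.02,-0.022,-0.092,-0.3],[-1.35,0.55,0.3,0.02,-0.022,-0.092,-0.3],[-1.35,0.45,0.3,0.02,-0.022,-0.092,-0.3],[-1.4,0.3,0.3,0.02,-0.022,-0.092,-0.3],[-1.4,0.2,0.35,0.02,-0.022,-0.092,-0.3],[-1.4,0.05,0.4,0.02,-0.022,-0.092,-0.3],[-1.4,-0.05,0.4,0.02,-0.022,-0.092,-0.3],[-1.4,-0.15,0.45,0.02,-0.022,-0.092,-0.3],[-1.35,-0.3,0.5,0.02,-0.022,-0.092,-0.3],[0,0,0,0,0,0,-0.3],[0,0,0,0,0,0,-0.3]]'
python3 - <<'E'
from plan import *
from h import *
P,R=flatpose((.4795,-.1778,.13),.163)
steps(P,R,1);print(cur()[2]["joint_positions"])
p=r.camera("wrist");cv2.imwrite("pics/w14.png",p["frame"][:,:,::-1])
P,R,_=cur();print(proj(p,[P+R.apply(v) for v in [(.057,-.015,-.012),(.057,.015,-.012)]]))
E
```

```text
time: 36.95
ee_pos: [0.4791, -0.1729, 0.1321]
eef_rot: [0.652, 0.758, 0.003, 0.002]
ft_force: [-1.3, -0.9, -4.3]
width: 0.0384
dist 0.005358321135481531 w [ 0.0075 -0.0011 -0.0124]
[-0.49,-0.04,0.21,0.007,-0.001,-0.012,J],
[-0.7355  0.2869  1.1468  1.937  -0.2997  1.0965  0.6846]
[[239.6364 142.3768]
 [321.7426 142.3795]]
```

View pics/w14.png

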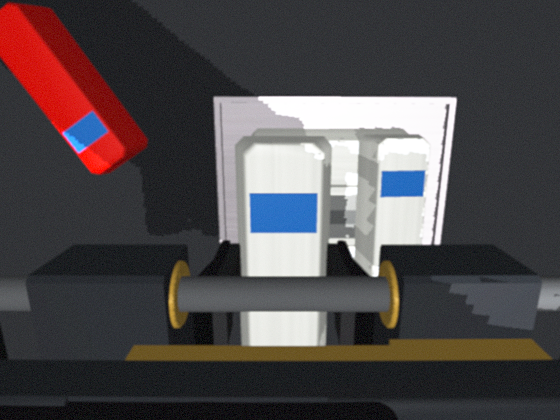

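```bash
python3 -m jog '[[-0.3,-0.03,1,0.007,-0.001,-0.012,-0.3],[-0.2,0,1.5,0,0,0,-0.3],[0,0,1.5,0,0,0,-0.3],[0,0,1.2,0,0,0,-0.3],[0,0,0.8,0,0,0,-0.3],[0,0,0.6,0,0,0,-0.3],[0,0,0.4,0,0,0,-0.3],[0,0,0,0,0,0,-0.3]]'
python3 - <<'E'
from plan import *
from h import *
P,R=flatpose((.4795,-.1778,.0525),.163)
steps(P,R,1)
p=r.camera("side");crop(p,(240,160,380,300),5,"pics/c6.png")
p=r.camera("wrist");cv2.imwrite("pics/w15.png",p["frame"][:,:,::-1])
E
```

```text
time: 38.0
ee_pos: [0.4794, -0.1786, 0.0621]
eef_rot: [0.647, 0.763, -0.0, 0.0]
ft_force: [-0.4, 0.3, -3.5]
width: 0.0392
dist 0.009656069785690665 w [0.0001 0.0002 0.0008]
[0.08,0.03,0.96,0,0,0.001,J],
```

View pics/c6.png

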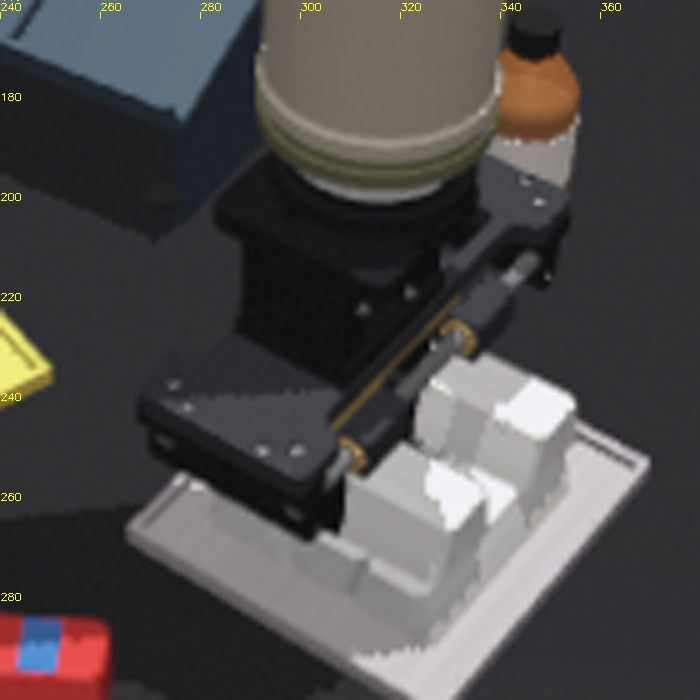

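View pics/w15.png

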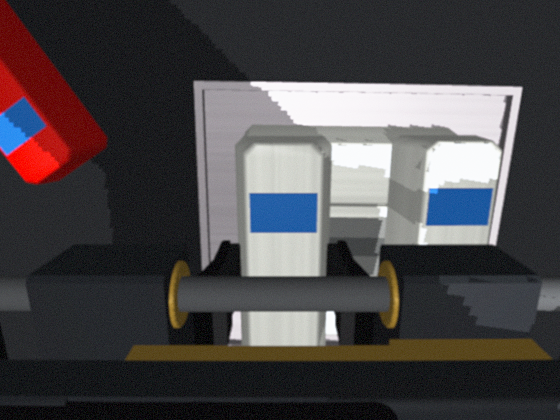

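Both crosswise ingots line up, with far ends at row 137 in the wrist view. I estimate the spacing at about 69 mm. I'm shifting 1 mm outward and setting it down.

```bash
python3 -m jog '[[0.05,-0.1,0.4,0,0,0,-0.3],[0,0,0.3,0,0,0,-0.3],[0,0,0,0,0,0,-0.3]]'; python3 -m jog '[[0,0,0.15,0,0,0,-0.3],[0,0,0,0,0,0,-0.3]]'; python3 -m jog '[[0,0,0.1,0,0,0,-0.3],[0,0,0,0,0,0,-0.3]]'
```

```text
time: 38.48
ee_pos: [0.4781, -0.1782, 0.0549]
eef_rot: [0.647, 0.763, -0.0, -0.0]
ft_force: [0.9, 0.2, -4.2]
width: 0.038
time: 38.72
ee_pos: [0.4783, -0.1783, 0.0536]
eef_rot: [0.647, 0.763, -0.0, 0.0]
ft_force: [0.5, 0.2, -3.3]
width: 0.0386
time: 38.98
ee_pos: [0.4784, -0.1784, 0.0527]
eef_rot: [0.647, 0.763, -0.0, 0.0]
ft_force: [0.4, -0.7, -3.3]
width: 0.0389
```

```bash
python3 -m jog '[[0,0,0.1,0,0,0,-0.3],[0,0,0,0,0,0,-0.3]]'; python3 -m jog '[[0,0,0.05,0,0,0,-0.3],[0,0,0,0,0,0,-0.3]]'
```

```text
time: 39.22
ee_pos: [0.4784, -0.1784, 0.0525]
eef_rot: [0.647, 0.763, 0.0, -0.0]
ft_force: [-5.4, 2.5, 12.9]
width: 0.0385
time: 39.48
ee_pos: [0.4784, -0.1784, 0.0524]
eef_rot: [0.647, 0.763, 0.001, -0.0]
ft_force: [-7.8, 4.0, 22.6]
width: 0.0387
```

```bash
python3 -m jog '[[0,0,-0.13,0,0,0,-0.3],[0,0,0,0,0,0,0.05],[0,0,0,0,0,0,0.12],[0,0,0,0,0,0,0.2],[0,0,0,0,0,0,0.2]]'; python3 -m jog '[[0,0,-0.5,0,0,0,0.2],[0,0,-1.5,0,0,0,0.2],[0,0,-2.5,0,0,0,0.2],[0,0,-3,0,0,0,0.2],[0,0,-3,0,0,0,0.4],[0,0,-3,0,0,0,0.4],[4,0,-1,0,0,0,0.4],[5,0,0,0,0,0,0.4],[5,0,0,0,0,0,0.4],[5,0,0,0,0,0,0.4],[3,0,0,0,0,0,0.4],[0,0,0,0,0,0,0.4]]'
python3 - <<'E'
from h import *
p=r.camera("scene");crop(p,(180,130,300,245),6,"pics/d1.png")
p=r.camera("side");crop(p,(250,180,380,310),6,"pics/d2.png")
E
```

```text
time: 40.1
ee_pos: [0.4783, -0.1784, 0.0525]
eef_rot: [0.647, 0.763, -0.0, 0.0]
ft_force: [-0.2, -0.3, 0.8]
width: 0.0516
time: 41.6
ee_pos: [0.4422, 0.0404, 0.198]
eef_rot: [0.646, 0.764, 0.0, 0.0]
ft_force: [-1.0, 0.1, -0.1]
width: 0.0606
```

View pics/d1.png

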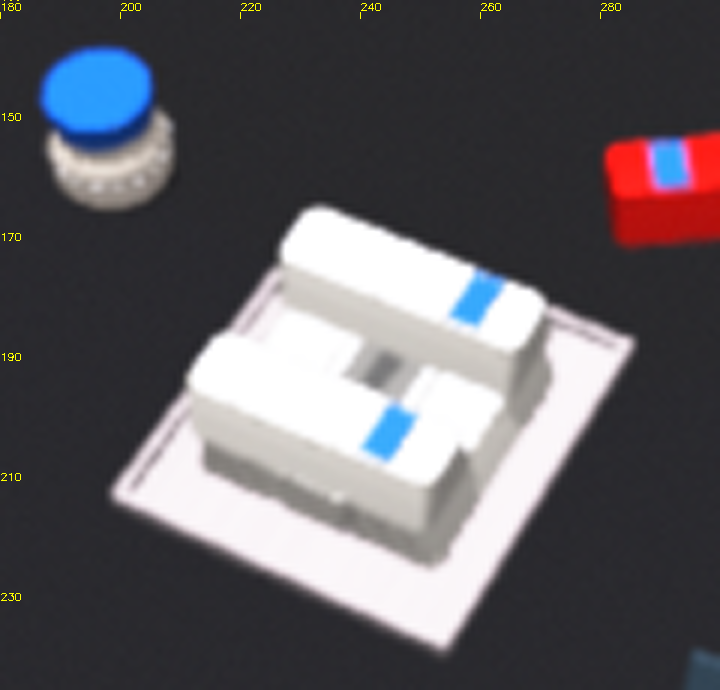

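View pics/d2.png

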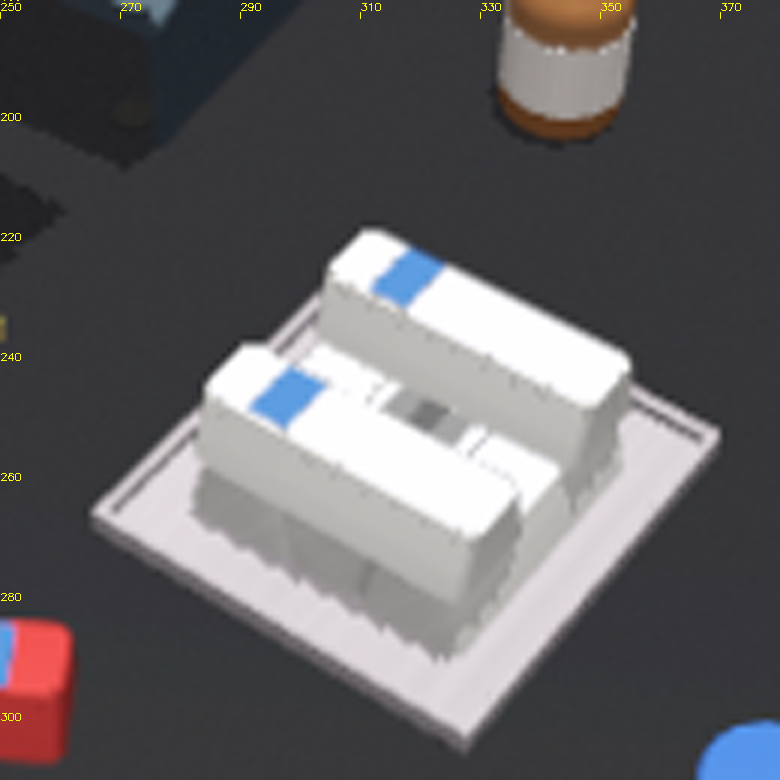

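```bash
python3 - <<'E'
from f import *
n=top(.015)  # x along; order -x-y,-x+y,+x+y,+x-y ; x axis ~ world +y (yaw .163+pi/2); its +y ~ world -x
# scene: world +y to right, +x toward viewer ; corner (-x,+y)= left,back ; 
o=(180,130)
Y=.163+np.pi/2
def sc(lb,rb,rf,lf): return A([lf,lb,rb,rf],6,o)      # lf = left front(+X world)= (-x,-y)
def sd(lb,rb,rf,lf): return A([rb,rf,lf,lb],6,(250,180)) # side: left=+Y world, back=+X world
fs=sc((217,335),(467,437),(425,495),(190,383)); fd=sd((368,228),(634,355),(583,410),(328,268))
ns=sc((316,205),(548,297),(513,350),(280,252)); nd=sd((245,344),(520,488),(470,538),(203,390))
R=[]
for k,a,b,x0 in [("far",fs,fd,(.55,-.166)),("near",ns,nd,(.479,-.178))]:
    v,e=fit(n,flat,.049,[(p,I,a),(q,I,b)],x0,Y);R.append(v);print(k,v,e)
d=R[0][:2]-R[1][:2];print("dist",np.linalg.norm(d))
c=np.array([.5148,-.1708]);ax=np.array([np.cos(.165),np.sin(.165)])
for v in R: print("along",(v[:2]-c)@ax,"across",(v[:2]-c)@[-ax[1],ax[0]],"yaw err",v[2]-Y)
for nme,uv in [("bottle",(222,287)),("jar",(199,160)),("beaker",(138,203))]:
  print(nme,[ [round(x) for x in d["rect"]] for d in r.search_frame(p,{"bottle":"reagent_bottle","jar":"sample_jar"}.get(nme,nme))][:1])
E
```

```text
far [ 0.552  -0.1649  1.7134] 0.7906263321879782
near [ 0.4772 -0.1771  1.7249] 0.5846458170217095
dist 0.07576628872127429
along 0.037664851784357314 across -0.00025742221908017505 yaw err -0.020438848520329733
along -0.038101002808929044 across -9.376299038760216e-07 yaw err -0.008943751281678125
bottle [[207, 261, 234, 290]]
jar [[186, 141, 208, 164]]
beaker [[117, 175, 152, 208]]
```

```bash
python3 - <<'E'
from bench import r
print(r.close_job(), r.read_state()["time"])
E
```

```text
the job is handed in; nothing more can be done
the job is handed in; nothing more can be done
```

I finished the whole task and handed the job in at roughly 42 s of the 72 s allowed; the hand-in gives no verdict.

**What I did**
- I gripped the inverted ingot by its upper edges and lowered it into the gap between the two base ingots.
- I then pressed it down with shut fingers. I felt no resistance on the way down until the top stood at about 34.4 mm, so it may already have settled when I let go. It then held firm at 43 N.
- I set the other two rack ingots crosswise, each lowered until it touched (12 N and 23 N) before I opened the fingers.

**Last checks**
- **Layer:** the pictures showed it tight and flush on top, with ends in line. I checked that by eye before the crosswise ingots went on, not with a fit afterwards.
- **Crosswise ingots:** the two fixed cameras put them at +38 mm and −38 mm from the layer centre, within 1 mm across it and within about 0.02 rad of crosswise. Both are inside the limits.
- **Bottle, beaker and jar:** they look unmoved. The network's boxes for the jar and the beaker shifted by up to 3 pixels. The jar's lid is in the same place in the pictures; I did not check the beaker that way.

**Where checks disagreed**
- **Spacing:** the fixed cameras gave about 76 mm between the crosswise ingots, the arm's own positions about 73 mm and the wrist camera about 70 mm. All are above the 64 mm minimum.
- **Layer position:** the scene and side cameras differed by about 3 mm sideways. I placed by the arm's own position, which matched the side camera.

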